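# Pack the nesting cups into the latched bar case on the balcony trolley

### The job

Pack up the drinks trolley: swing the latch lever on the front of the wooden bar case well out of the way and open the lid right up, then stand the steel cups in the case nested one inside another in size order, with the jigger and the bitters bottle (if they are out) upright on the case floor beside them. Then shut the lid fully down and swing the latch lever all the way back over its keeper, leaving the sugar pot where it stands.

Things in the scene. Friction and masses are not known exactly. Their poses are not given: they have to be found in the camera images.
- case: Wooden bar case, fixed, 170 (x) by 270 (y) by 124 mm tall without lid; walls and floor 8 mm. Origin: centre of its underside, on the work surface; z up. Its front (latch, pull tab) faces its -x; the lid hinges on its +x (far) top edge. On the front at y = +95 mm a bracket, 36 mm out and 30 mm wide, topping out at z = 139 mm, carries the latch.
- case_floor (a point): Centre of the case's inner floor, 8 mm above its underside; axes as the case. Clear inside: 154 mm (x) by 254 mm (y) by 116 mm deep below the shut lid.
- lid (a joint): Lid angle, rad: 0 shut, 1.57 upright, 1.85 the stop. Flat wooden lid, 170 by 270 by 10 mm, 0.3 kg, lying on the walls (z 124 to 134 mm when shut). Its stiff hinge (about 0.45 Nm) holds it where it is left. It cannot be lifted while the latch lever lies over its keeper.
- lid_hinge (a point): Point on the lid's hinge axis (which runs along the case's y): middle of the far top edge, at the lid's underside. It turns with the lid: x runs from front edge to hinge, y along the hinge.
- lid_tab (a point): Grip point on the lid's pull tab, turning with the lid. The tab is a flat steel tongue, 24 mm wide (case y), 10 mm thick, sticking out 43 mm beyond the lid's front edge at case y = -85 mm. This point: mid-thickness, 28 mm beyond the front edge, 198 mm from the hinge axis and 5 mm above the lid's underside. With the lid upright the tab points straight up.
- latch (a joint): Latch lever angle, rad: 0 home, lying along the case front over the lid's keeper; grows as the lever swings outwards from the case (clockwise from above), 1.57 straight out, stop at 2.3. Friction (0.06 Nm) holds it anywhere. Keeper: a tongue 35 mm wide, 31 mm out from the lid's front edge at case y = +30 mm; the lever is clear of it above 0.5 rad.
- latch_pivot (a point): On the latch's upright hinge axis, at case x = -103, y = +95, z = 170 mm (the height to grip the post).
- latch_post (a point): Mid-height of the round upright post at the latch lever's free end, 85 mm from the pivot axis. The post is 20 mm in diameter and stands 40 mm up from the lever (case z 150 to 190 mm). The lever itself is a flat bar 16 mm wide and 10 mm thick, at z 140 to 150 mm, 6 mm above the shut lid, so it jams on a lid left more than 0.03 rad ajar.
- cup1: Largest steel cup, always there: round, open-topped, 60 mm tall, outer diameter 70 mm at rim, 67 at foot, wall 3 mm, solid base 16 mm thick. Origin: centre of underside, z up. A smaller cup nests in any larger one with its foot on the inner floor, so stands 16 mm higher per cup; all four nested are 108 mm tall. 0.2 kg.
- cup2: Second cup, may be absent: as cup1 but 57 mm at the rim, 54 mm at the foot; also 60 mm tall, wall 3 mm, base 16 mm. Origin: centre of underside.
- cup3: Third cup, may be absent: 44 mm at the rim, 41 mm at the foot; 60 mm tall, wall 3 mm, base 16 mm. Origin: centre of underside.
- cup4: Smallest cup, may be absent: 31 mm at the rim, 28 mm at the foot; 60 mm tall, wall 3 mm, base 16 mm. Origin: centre of underside.
- jigger: Double-ended steel jigger, may be absent: stands upright, 93 mm tall, foot 40 mm across, waist 22 mm, upper cup 40 to 42 mm across from z = 54 to 93 mm. Origin: centre of underside, z up. 0.13 kg.
- bottle: Small closed bitters bottle of amber glass, may be absent: 100 mm tall, body 42 mm in diameter up to z = 70 mm, above that a shoulder and a black cap 24 mm across. Origin: centre of underside, z up. 0.16 kg.
- sugar_pot: Bystander: white ceramic lidded sugar pot, 84 mm across, 94 mm tall. Leave it alone. Origin: centre of underside.

How it is judged:
On the way, in this order (a step that is already met when the one before it is completed fails the run):
1. the latch lever is swung clear while the lid is still shut (value of joint latch above 0.8 rad and value of joint lid below 0.06 rad), for 0.2 s.
2. the lid is opened upright (value of joint lid above 1.3 rad), for 0.3 s.
3. every cup present is nested in the case, with jigger and bottle beside, lid open (x of cup1 in the frame of case_floor between -0.077 and 0.077 m and y of cup1 in the frame of case_floor between -0.127 and 0.127 m and angle between each of cup1, jigger, bottle, cup2, cup3, cup4's own z axis and vertical below 0.15 rad and z of each of cup1, jigger, bottle in the frame of case_floor below 0.012 m and x of jigger in the frame of case_floor between -0.077 and 0.077 m and y of jigger in the frame of case_floor between -0.127 and 0.127 m and x of bottle in the frame of case_floor between -0.077 and 0.077 m and y of bottle in the frame of case_floor between -0.127 and 0.127 m and horizontal distance between each of cup2, cup3, cup4 and cup1 below 0.02 m and z of cup2 in the frame of cup1 between 0.01 and 0.026 m and z of cup3 in the frame of cup1 between 0.01 and 0.042 m and z of cup4 in the frame of cup1 between 0.01 and 0.058 m and value of joint lid above 1 rad), for 0.3 s.
4. the lid is shut (value of joint lid below 0.03 rad), for 0.2 s.
5. the latch lever is back over the keeper of the shut lid (value of joint lid below 0.03 rad and value of joint latch below 0.2 rad), for 0.2 s.
At the end, for the whole second after the job is handed in: Largest cup, jigger and bottle (if present) upright (0.15 rad) on the case floor; other cups present nested upright in the largest (20 mm; foot under 26, 42, 58 mm above its foot for 2nd, 3rd, 4th); lid under 0.03 rad, latch under 0.2 rad, sugar pot not moved 30 mm (all of step 5 and x of cup1 in the frame of case_floor between -0.077 and 0.077 m and y of cup1 in the frame of case_floor between -0.127 and 0.127 m and angle between each of cup1, jigger, bottle, cup2, cup3, cup4's own z axis and vertical below 0.15 rad and z of each of cup1, jigger, bottle in the frame of case_floor below 0.012 m and x of jigger in the frame of case_floor between -0.077 and 0.077 m and y of jigger in the frame of case_floor between -0.127 and 0.127 m and x of bottle in the frame of case_floor between -0.077 and 0.077 m and y of bottle in the frame of case_floor between -0.127 and 0.127 m and horizontal distance between each of cup2, cup3, cup4 and cup1 below 0.02 m and z of cup2 in the frame of cup1 between 0.01 and 0.026 m and z of cup3 in the frame of cup1 between 0.01 and 0.042 m and z of cup4 in the frame of cup1 between 0.01 and 0.058 m and linear speed of cup1 below 0.02 m/s); the robot touches nothing.
It fails at once if the sugar pot is moved more than 30 mm (distance of sugar_pot from where it was at the start of the episode above 0.03 m).
It fails at once if the sugar pot is tipped (angle between sugar_pot's own z axis and vertical above 0.35 rad).
Of cup2, cup3, cup4, jigger, bottle only 2 to 4 are there at a start; the rules pass over those that are not, and their reading is None.
At some moment in a run one of cup1, cup2, cup3, cup4 may be knocked a few centimetres aside while the robot is not near it.
It also fails if it takes over 210 s, if anything falls off the work surface, if the arm or the gripper's body presses on something with over 40 N, if the wrist force passes 120 N, or if a joint passes its speed limit or range.

### The arm

A 7-joint arm with a two-finger parallel gripper is mounted at the origin on the work surface. World frame = base frame: x ahead of the robot, y to its left, z up, the work surface at z = 0. Lengths are in m, angles in rad, forces in N, time in s.
With the tool pointing down it reaches from about 0.425 to 0.925 m from the base axis. Payload 6.8 kg.
Tool frame: the origin (TCP) lies between the finger pads; the fingertips stand r.tcp_to_tips ahead of it and the grasp point (between the pads) is the TCP (r.tcp_to_tips is the distance from the TCP to the fingertips, in m); z points along the fingers, y is the line along which they close (so a half turn about z gives the same grasp; the last joint's range is limited). The gripper opens to 85 mm and grips with 20 to 120 N. Pads are 22 mm wide; open, the fingers measure 114 mm over their backs; the gripper's body (76 mm by 85 mm) begins 54 mm behind the grasp point. The pads swing forward as they close: fully open they stand 13 mm farther back than shut.
Start: joints at [-1.325, 0.477, 0.022, 1.555, -0.011, 1.109, -0.083], TCP at [0.234, 0.633, 0.215] pointing down, gripper open.
Joint ranges: [-2.96, 2.96], [-0.34, 2.1], [-1.41, 1.46], [0.24, 2.44], [-1.37, 4.51], [0.17, 1.92], [-2.96, 2.96]. Speed limits (rad/s): [2.39, 2.39, 3.14, 3.14, 3.14, 3.14, 3.14].

### API

Orientations are given as a rotation vector (axis times angle).
In Python, from bench import r gives the robot as it stands.
- The arm moves only by the tool servo_tool, never from a script. Its argument "commands" is a list of rows, each a list of 2 entries, a list of its own where there are three numbers: the shift along the tool's x, y, z normalised to -1 to 1, where 1 is 250 mm, then the turn, a rotation vector about the tool's x, y, z normalised to -1 to 1, where 1 is 90 degrees. In form: [[[dx, dy, dz], [ax, ay, az]], ...]. A call has 1 to 20 rows; each row is the pose to reach, as a shift and turn from the pose commanded when the call began, along the tool's axes at that moment; what a row does not reach only later rows make up. A row lasts 1/10 s, in which the tool goes at most 50 mm and 8.59 degrees, less where a joint would pass 70% of its speed; a pose out of reach is approached as far as the arm can. A call with a number of a shift or a turn outside -1 to 1 is refused whole. A call with a gripper value outside its range is refused whole. "claw" is the closure, from 0 (fully open) to 1 (shut), set as the call begins (left out, the last holds). The fingers move at their own pace and stop on an object; "squeeze" is the grip in N (left out, the last holds). Time passes only in rows, so rows that repeat a pose let the fingers close. It gives the time, the measured TCP pose, the force, the opening and the grip force at its end, in the units of the state.
- r.get_obs(): the state, without advancing time (a new reading comes with each control period).
- r.grab_frame(name): name is "scene" or "top"; returns (picture, depth): 400x640x3 uint8, red, green, blue; 400x640 float32, m along the optical axis (not along the pixel's ray), 0 where there is no reading.
- r.camera_model(name): a dict with "fx", "fy", "cx", "cy" (pixels), "extrinsics" (4x4, takes a point from camera to world coordinates). Camera axes: x right, y down, z forward; pixel columns grow to the right and rows downward; lengths in m; the calibration is good to about 2 mm. A picture is of the moment at which its call begins. camera_model takes no time and is no camera call.
- r.hand_in(): hands the job in; it is judged then, once.
Trained networks look in the newest picture that a camera, given by its name, has taken for a name from the list of things; names that differ only in an ending like _2 or _b are one class to them, and where a whole thing is asked for, a point or a joint stands for the part that bears it (a point fixed in the world has none). Each returns a list of dicts, best first, with "confidence" (0 to 1); they miss things now and then, are a little off and sometimes report something else, mostly with a low value. They report only what shows in the picture. A call takes as long as a camera call.
- r.boxes_of(camera, target): "uv" ([column, row] in pixels, amid what is visible of it).
- r.mark_of(camera, target): "uv" ([column, row] in pixels: a listed point, or the origin of a listed thing).
The state is a dict: "clock": time; "joints": joint angles; "qvel": joint speeds; "tau": joint torques, N m; "tcp_pos": TCP position; "orientation": TCP orientation; "contact_force": force on the tool from outside, world axes, zero at the start; "moment": the same for the moment, N m; "grip_width": finger opening in m; "gripper_force": force on a finger pad.
Only numpy, scipy, OpenCV 4.12 (cv2) and the standard library are available. Lean on these libraries where they do the work, as an engineer would, in place of code of your own. Each camera call takes 0.05 s, during which the arm holds its last target. There are 200 camera calls.

## Working session

There is one attempt and no reset: what is moved stays moved. The work goes in short steps, Python scripts to look and compute and a tool call to move; the robot and the scene stay as the last step left them, time stands still between calls to the robot, and variables do not carry over. Pictures are saved under pics/ and viewed, at most 14 in all, crops included, and the job is handed in when it is done.

Besides the shell and the picture viewer there is one more tool, called after "Call:" in YAML: its name, and indented under it one key for each argument. servo_tool: Moves the arm, as the interface text tells. Scaled input: -1 to 1 covers 250 mm each way for a shift and 90 degrees each way for a turn. Its arguments: {"type":"object","properties":{"commands":{"type":"array"},"claw":{"type":"number"},"squeeze":{"type":"number"}},"required":["commands"]}

```bash
ls; mkdir -p pics; cat > h.py <<'E'
import numpy as np, cv2
from scipy.spatial.transform import Rotation as R
from bench import r
def px2w(cam,uv,d):
    m=r.camera_model(cam); E=np.array(m["extrinsics"])
    p=np.array([(uv[0]-m["cx"])/m["fx"]*d,(uv[1]-m["cy"])/m["fy"]*d,d,1]); return (E@p)[:3]
def ray(cam,uv,z):
    m=r.camera_model(cam); E=np.array(m["extrinsics"])
    d=E[:3,:3]@np.array([(uv[0]-m["cx"])/m["fx"],(uv[1]-m["cy"])/m["fy"],1]); o=E[:3,3]
    return o+d*(z-o[2])/d[2]
def proj(cam,p):
    m=r.camera_model(cam); E=np.linalg.inv(np.array(m["extrinsics"])); q=E[:3,:3]@p+E[:3,3]
    return np.array([m["fx"]*q[0]/q[2]+m["cx"],m["fy"]*q[1]/q[2]+m["cy"]])
def cloud(cam,D):
    m=r.camera_model(cam); E=np.array(m["extrinsics"]); v,u=np.mgrid[0:D.shape[0],0:D.shape[1]]
    P=np.stack([(u-m["cx"])/m["fx"]*D,(v-m["cy"])/m["fy"]*D,D],-1)@E[:3,:3].T+E[:3,3]
    P[D==0]=np.nan; return P
E
python3 - <<'E'
from h import *
np.set_printoptions(precision=3,suppress=True)
o=r.get_obs(); print(o["clock"],o["tcp_pos"],o["orientation"],r.tcp_to_tips,o["grip_width"])
for c in ("scene","top"):
    im,D=r.grab_frame(c); cv2.imwrite(f"pics/{c}0.png",im[:,:,::-1]); np.save(f"{c}0.npy",D)
    E=np.array(r.camera_model(c)["extrinsics"]); print(c,E,r.camera_model(c)["fx"])
    for n in ("case","cup1","cup2","cup3","cup4","jigger","bottle","sugar_pot","latch_post","latch_pivot","lid_tab","lid_hinge"):
        L=r.mark_of(c,n)[:2]
        print(n,[(np.round(d["confidence"],2),np.round(d["uv"])) for d in L])
print(r.get_obs()["clock"])
E
```

```text
pics
0.0 [0.234 0.633 0.214] [-0.553 -3.092  0.003] 0.019 0.08559967228296214
scene [[ 0.131  0.607 -0.784  1.646]
 [ 0.991 -0.069  0.112 -0.141]
 [ 0.014 -0.792 -0.611  0.997]
 [ 0.     0.     0.     1.   ]] 481.9813402479419
case [(np.float64(0.71), array([322., 253.])), (np.float64(0.58), array([321., 244.]))]
cup1 [(np.float64(0.89), array([435., 216.])), (np.float64(0.84), array([215., 243.]))]
cup2 [(np.float64(0.89), array([435., 216.])), (np.float64(0.84), array([215., 243.]))]
cup3 [(np.float64(0.89), array([435., 216.])), (np.float64(0.84), array([215., 243.]))]
cup4 [(np.float64(0.89), array([435., 216.])), (np.float64(0.84), array([215., 243.]))]
jigger [(np.float64(0.64), array([399., 235.]))]
bottle [(np.float64(0.78), array([176., 231.]))]
sugar_pot [(np.float64(0.95), array([194., 280.]))]
latch_post [(np.float64(0.49), array([329., 186.]))]
latch_pivot [(np.float64(0.8), array([359., 185.])), (np.float64(0.43), array([322., 243.]))]
lid_tab [(np.float64(0.55), array([296., 195.]))]
lid_hinge [(np.float64(0.73), array([325., 242.]))]
top [[-0.02  -0.999  0.04   0.483]
[... 216 characters left out ...]
64(0.62), array([430., 200.]))]
cup2 [(np.float64(0.64), array([173., 227.])), (np.float64(0.62), array([430., 200.]))]
cup3 [(np.float64(0.64), array([173., 227.])), (np.float64(0.62), array([430., 200.]))]
cup4 [(np.float64(0.64), array([173., 227.])), (np.float64(0.62), array([430., 200.]))]
jigger [(np.float64(0.82), array([227., 200.])), (np.float64(0.57), array([273., 209.]))]
bottle [(np.float64(0.57), array([473., 224.]))]
sugar_pot [(np.float64(0.59), array([452., 149.])), (np.float64(0.15), array([429., 200.]))]
latch_post [(np.float64(0.51), array([303., 218.]))]
latch_pivot [(np.float64(0.7), array([271., 207.]))]
lid_tab []
lid_hinge [(np.float64(0.98), array([316., 140.]))]
1.3
```

View pics/top0.png

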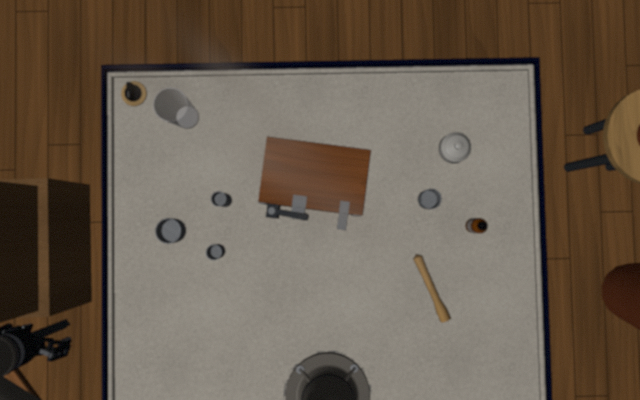

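View pics/scene0.png

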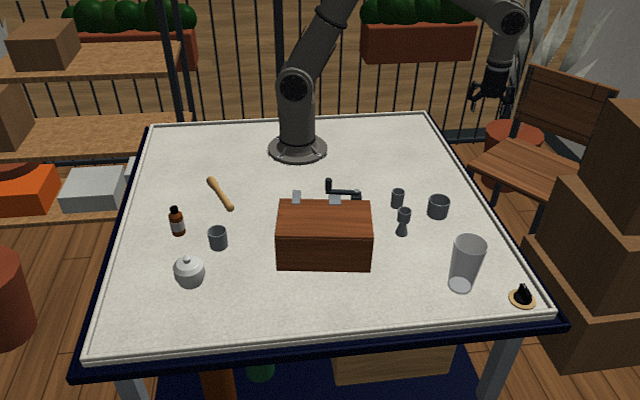

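The top view shows the case at (315,176) with the latch at (290,213) and the tab at (343,215). On the left are a large cup (171,230), the jigger (221,199) and a small cup (216,251). On the right are a mid cup (429,199), the bottle (477,226) and the sugar pot (454,148). The muddler and the glass are distractors.

```bash
cat > meas.py <<'E'
from h import *
np.set_printoptions(precision=4,suppress=True)
def blobs(P,zlo,zhi,c,rad):
    m=(P[...,2]>zlo)&(P[...,2]<zhi)&(np.hypot(P[...,0]-c[0],P[...,1]-c[1])<rad); return P[m]
def show(P,c,rad=0.06,z0=0.02):
    q=blobs(P,z0,0.25,c,rad)
    if len(q)<5: return None
    zt=np.percentile(q[:,2],95); t=q[q[:,2]>zt-0.008][:,:2].astype(np.float32)
    (x,y),rr=cv2.minEnclosingCircle(t); return len(q),zt,x,y,2*rr
E
python3 - <<'E'
from meas import *
P=cloud("top",np.load("top0.npy"))
for n,uv in dict(A=(171,230),jig=(221,199),B=(216,251),C=(429,199),bot=(477,226),pot=(454,148)).items():
    c=ray("top",uv,0.06); print(n,c[:2],show(P,c,0.055))
S=cloud("scene",np.load("scene0.npy"))
for n,uv in dict(A=(171,230),jig=(221,199),B=(216,251),C=(429,199),bot=(477,226),pot=(454,148)).items():
    c=ray("top",uv,0.06); print("S",n,show(S,c,0.055))
m=(abs(P[...,2]-0.134)<0.004)&(abs(P[...,1])<0.25)
n,l,st,_=cv2.connectedComponentsWithStats(m.astype(np.uint8)); k=1+np.argmax(st[1:,4])
for zr,nm in ((m&(l==k),"lid"),):
    q=P[zr][:,:2].astype(np.float32); rc=cv2.minAreaRect(q); print(nm,rc, cv2.boxPoints(rc))
m=(P[...,2]>0.165)&(abs(P[...,1])<0.25)&(P[...,0]>0.2)&(P[...,0]<.8); q=P[m];print("post-ish",len(q),q.mean(0) if len(q) else 0, q[:,2].max() if len(q) else 0)
print(P[205:220:3,262:320:4,2])
im=cv2.imread("pics/top0.png")[185:270,130:360]; im2=cv2.imread("pics/top0.png")[130:250,400:500]
cv2.imwrite("pics/crop1.png",cv2.resize(im,None,fx=3.4,fy=3.4,interpolation=cv2.INTER_CUBIC))
E
```

```text
A [0.463  0.4088] (328, np.float64(0.06273716994708307), 0.4607914090156555, 0.41860702633857727, 0.07085822522640228)
jig [0.5435 0.2741] (237, np.float64(0.0955990719833617), 0.5429823398590088, 0.2763303220272064, 0.042245540767908096)
B [0.4044 0.289 ] (160, np.float64(0.0629071588659264), 0.4025205373764038, 0.29763394594192505, 0.04502764344215393)
C [ 0.5325 -0.2861] (213, np.float64(0.06239173960871181), 0.5337505340576172, -0.28930819034576416, 0.057011764496564865)
bot [ 0.4572 -0.4136] (272, np.float64(0.10286795896259501), 0.4584060311317444, -0.41526466608047485, 0.02322976104915142)
pot [ 0.6695 -0.3579] (804, np.float64(0.08938946154802978), 0.6634634137153625, -0.36002424359321594, 0.03732435032725334)
S A (416, np.float64(0.06145529088902962), 0.46128174662590027, 0.41582292318344116, 0.07732222974300385)
S jig (292, np.float64(0.09493753598935735), 0.5435594916343689, 0.2731516659259796, 0.04918181151151657)
S B (201, np.float64(0.06212087395942667), 0.40234628319740295, 0.2966112196445465, 0.05125655606389046)
S C (376, np.float64(0.0610212811894483), 0.53335022926
[... 433 characters left out ...]

 [ 0.4894  0.1745]]
post-ish 53 [0.491  0.0477 0.1895] 0.19606957728656638
[[ 0.002   0.0001  0.1368  0.14    0.1363  0.1329  0.1382  0.1295  0.1396
   0.1357  0.1391  0.134   0.1363  0.1409  0.1381]
 [-0.0008  0.134   0.153   0.1402  0.1317  0.0029  0.0023 -0.0021  0.1365
   0.134   0.1368  0.1295  0.135   0.1362  0.1282]
 [ 0.0036  0.1399  0.1499  0.1605  0.157   0.152   0.149   0.1519  0.1339
   0.1366  0.1339 -0.0006 -0.003  -0.0029 -0.003 ]
 [ 0.0071  0.1387  0.152   0.1528  0.1496  0.1547  0.1461  0.1521  0.1523
   0.1486  0.1901  0.1871  0.0016 -0.001   0.0007]
 [-0.004   0.1393  0.1405  0.139   0.0975  0.0019 -0.0002  0.15    0.153
   0.1527  0.1898  0.1938  0.0021  0.0024 -0.0014]]
```

View pics/crop1.png

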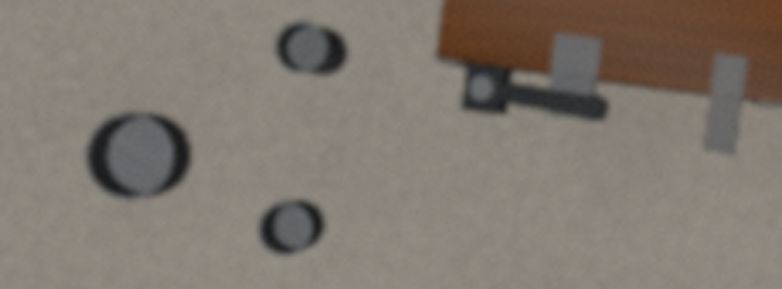

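```bash
cat > plan.py <<'E'
from h import *
import json
yaw=-8.58; ux=np.array([np.cos(np.radians(yaw)),np.sin(np.radians(yaw))]); uy=np.array([-ux[1],ux[0]])
C=np.array([0.5954,0.022])
def cw(x,y): return C+x*ux+y*uy
def rot(phi):
    p=np.radians(phi); y=np.array([np.cos(p),np.sin(p),0]); z=np.array([0,0,-1.]); return R.from_matrix(np.stack([np.cross(y,z),y,z],1))
def plan(wps,last=0,R0=None,step=.045):
    """wps: (x,y,z,phi,[rowsper]) or Rotation for phi; prints rows"""
    o=r.get_obs(); p0=np.array(o["tcp_pos"]); R0=R0 or R.from_rotvec(o["orientation"])
    print("t",round(o["clock"],2),"tcp",np.round(p0,4),"w",round(o["grip_width"],4),"F",np.round(o["contact_force"],1))
    rows=[]; pp,pr=p0,R0
    for w in wps:
        p=np.array(w[:3]); q=w[3] if isinstance(w[3],R) else rot(w[3]); st=w[4] if len(w)>4 else step
        d=(pr.inv()*q).magnitude(); n=max(1,int(np.ceil(max(np.linalg.norm(p-pp)/st,np.degrees(d)/8.2))))
        for k in range(1,n+1):
            a=k/n; qq=pr*R.from_rotvec((pr.inv()*q).as_rotvec()*a); x=pp+(p-pp)*a
            rows.append([np.round(R0.inv().apply(x-p0)/.25,3).tolist(),np.round((R0.inv()*qq).as_rotvec()/(np.pi/2),3).tolist()])
        pp,pr=p,q
    rows+= [rows[-1]]*last
    print(len(rows)); print(json.dumps(rows).replace(" ",""))
E
python3 - <<'E'
from plan import *
s=cw(-.103,.095)-.085*uy; b=s+.035*ux; print(s,b)
plan([(*b,.24,81.4)],2)
E
```

```text
[0.49504462 0.04725468] [0.52965292 0.04203302]
t 1.3 tcp [0.2339 0.6332 0.2145] w 0.0855 F [-0.7 -0.  -0.5]
17
[[[-0.129,-0.121,-0.007],[0.0,0.0,-0.009]],[[-0.257,-0.241,-0.014],[0.0,0.0,-0.017]],[[-0.386,-0.362,-0.02],[0.0,0.0,-0.026]],[[-0.514,-0.482,-0.027],[0.0,0.0,-0.035]],[[-0.643,-0.603,-0.034],[0.0,0.0,-0.043]],[[-0.772,-0.723,-0.041],[0.0,0.0,-0.052]],[[-0.9,-0.844,-0.048],[0.0,0.0,-0.061]],[[-1.029,-0.964,-0.054],[0.0,0.0,-0.069]],[[-1.157,-1.085,-0.061],[0.0,0.0,-0.078]],[[-1.286,-1.206,-0.068],[0.0,0.0,-0.086]],[[-1.415,-1.326,-0.075],[0.0,0.0,-0.095]],[[-1.543,-1.447,-0.082],[0.0,0.0,-0.104]],[[-1.672,-1.567,-0.088],[0.0,0.0,-0.112]],[[-1.801,-1.688,-0.095],[0.0,0.0,-0.121]],[[-1.929,-1.808,-0.102],[0.0,0.0,-0.13]],[[-1.929,-1.808,-0.102],[0.0,0.0,-0.13]],[[-1.929,-1.808,-0.102],[0.0,0.0,-0.13]]]
```

Call:
servo_tool:
  commands:
    - [[-0.96,-0.9,-0.1],[0,0,0]]
    - [[-0.96,-0.9,-0.1],[0,0,0]]
    - [[-0.96,-0.9,-0.1],[0,0,0]]
    - [[-0.96,-0.9,-0.1],[0,0,0]]
    - [[-0.96,-0.9,-0.1],[0,0,0]]
    - [[-0.96,-0.9,-0.1],[0,0,0]]
    - [[-0.96,-0.9,-0.1],[0,0,0]]
    - [[-0.96,-0.9,-0.1],[0,0,0]]
  claw: 1
  squeeze: 25

```text
clock: 2.1
tcp_pos: [0.384, 0.3343, 0.2402]
orientation: [0.565, 3.089, -0.0]
contact_force: [0.7, 0.8, 0.2]
grip_width: -0.0002
gripper_force: 0.0
```

Call:
servo_tool:
  commands:
    - [[-0.97,-0.908,0],[0,0,-0.13]]
    - [[-0.97,-0.908,0],[0,0,-0.13]]
    - [[-0.97,-0.908,0],[0,0,-0.13]]
    - [[-0.97,-0.908,0],[0,0,-0.13]]
    - [[-0.97,-0.908,0],[0,0,-0.13]]
    - [[-0.97,-0.908,0],[0,0,-0.13]]
    - [[-0.97,-0.908,0],[0,0,-0.13]]
    - [[-0.97,-0.908,0],[0,0,-0.13]]
    - [[-0.97,-0.908,0],[0,0,-0.13]]

```text
clock: 3.0
tcp_pos: [0.5301, 0.0422, 0.2394]
orientation: [-0.237, -3.132, -0.0]
contact_force: [0.9, 0.9, 0.3]
grip_width: -0.0001
gripper_force: 0.0
```

```bash
python3 - <<'E'
from plan import *
pv=cw(-.103,.095); b=cw(-.103,.095)-.085*uy+.035*ux
W=[(*b,.178,81.4,.03)]
for th in np.linspace(0,2.05,10):
    d=-uy*np.cos(th)-ux*np.sin(th); t=uy*np.sin(th)-ux*np.cos(th)
    W.append((*(pv+.085*d-.022*t),.178,81.4,.03))
plan(W,1)
E
```

```text
t 3.0 tcp [0.5301 0.0422 0.2394] w -0.0001 F [0.9 0.9 0.3]
14
[[[0.001,-0.0,0.082],[0.0,-0.0,-0.0]],[[0.001,-0.001,0.164],[0.0,-0.0,-0.0]],[[0.002,-0.001,0.245],[0.0,-0.0,-0.0]],[[0.054,-0.001,0.245],[0.0,-0.0,-0.0]],[[0.133,-0.012,0.245],[0.0,-0.0,-0.0]],[[0.212,-0.005,0.246],[0.0,-0.0,-0.0]],[[0.288,0.02,0.246],[0.0,-0.0,-0.0]],[[0.356,0.061,0.246],[0.0,-0.0,-0.0]],[[0.414,0.116,0.246],[0.0,-0.0,-0.0]],[[0.457,0.183,0.246],[0.0,-0.0,-0.0]],[[0.484,0.259,0.246],[0.0,-0.0,-0.0]],[[0.493,0.338,0.246],[0.0,-0.0,-0.0]],[[0.484,0.417,0.246],[0.0,-0.0,-0.0]],[[0.484,0.417,0.246],[0.0,-0.0,-0.0]]]
```

Call:
servo_tool:
  commands:
    - [[0,0,0.08],[0,0,0]]
    - [[0,0,0.16],[0,0,0]]
    - [[0,0,0.245],[0,0,0]]
    - [[0.054,0,0.245],[0,0,0]]
    - [[0.133,-0.012,0.245],[0,0,0]]
    - [[0.212,-0.005,0.245],[0,0,0]]
    - [[0.288,0.02,0.245],[0,0,0]]
    - [[0.356,0.061,0.245],[0,0,0]]
    - [[0.414,0.116,0.245],[0,0,0]]
    - [[0.457,0.183,0.245],[0,0,0]]
    - [[0.484,0.259,0.245],[0,0,0]]
    - [[0.493,0.338,0.245],[0,0,0]]
    - [[0.484,0.417,0.245],[0,0,0]]
    - [[0.484,0.417,0.245],[0,0,0]]
    - [[0.48,0.4,0.15],[0,0,0]]
    - [[0.48,0.4,0.0],[0,0,0]]
    - [[0.48,0.4,0.0],[0,0,0]]

```text
clock: 4.7
tcp_pos: [0.4286, 0.1597, 0.2439]
orientation: [0.235, 3.126, 0.007]
contact_force: [0.5, -0.0, -0.8]
grip_width: -0.0001
gripper_force: 0.0
```

```bash
python3 - <<'E'
from plan import *
im,D=r.grab_frame("top"); cv2.imwrite("pics/top1.png",im[:,:,::-1]); cv2.imwrite("pics/c1.png",cv2.resize(im[120:260,150:400,::-1],None,fx=3,fy=3))
im,D=r.grab_frame("scene"); P=cloud("scene",D)
pt=cw(-.113,-.085); m=(np.hypot(P[...,0]-pt[0],P[...,1]-pt[1])<.05)&(P[...,2]>.12)&(P[...,2]<.15)
print("tab pred",pt)
h=cw(.085,-.085)
T=cw(-.113,-.085)
plan([(*cw(-.13,.0),.26,81.4),(*T,.20,81.4),(*T,.134,81.4,.03)],1)
E
```

```text
tab pred [ 0.47098347 -0.04519023]
t 4.8 tcp [0.4265 0.1589 0.2404] w -0.0004 F [-0.8 -0.4 -0.2]
10
[[[-0.077,-0.147,-0.026],[0.0,0.0,0.0]],[[-0.153,-0.294,-0.053],[0.001,0.001,0.0]],[[-0.23,-0.44,-0.079],[0.001,0.001,0.0]],[[-0.252,-0.554,0.001],[0.001,0.001,0.0]],[[-0.275,-0.667,0.081],[0.001,0.001,0.0]],[[-0.298,-0.781,0.161],[0.001,0.001,0.0]],[[-0.297,-0.781,0.249],[0.001,0.001,0.0]],[[-0.297,-0.781,0.337],[0.001,0.001,0.0]],[[-0.297,-0.781,0.425],[0.001,0.001,0.0]],[[-0.297,-0.781,0.425],[0.001,0.001,0.0]]]
```

View pics/c1.png

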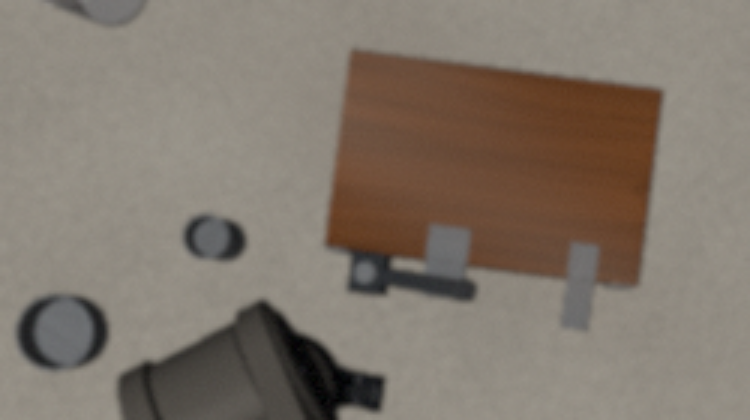

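The latch is still home, with the lever at crop (415,283), so the push missed. I'll check the post geometry.

```bash
python3 - <<'E'
from plan import *
for c in ("top","scene"):
    im,D=r.grab_frame(c); P=cloud(c,D)
    for n in ("latch_post","latch_pivot"):
        for d in r.mark_of(c,n)[:2]: print(c,n,round(d["confidence"],2),np.round(d["uv"],1),ray(c,d["uv"],.17))
    s=cw(-.103,.095)-.085*uy
    m=(np.hypot(P[...,0]-s[0],P[...,1]-s[1])<.05)&(P[...,2]>.158)&(P[...,2]<.21); q=P[m]; print(c,len(q),q.mean(0),q.min(0),q.max(0))
    if c=="scene":
        u=proj(c,np.array([*s,.17])).astype(int); print(u); cv2.imwrite("pics/c2.png",cv2.resize(im[u[1]-60:u[1]+60,u[0]-90:u[0]+90,::-1],None,fx=4,fy=4))
E
```

```text
top latch_post 0.54 [303.4 214.5] [0.49622707 0.04883037 0.17      ]
top latch_pivot 0.7 [272.3 210. ] [0.50886546 0.12541428 0.17      ]
top 54 [0.49087102 0.04760779 0.18914718] [0.48252259 0.0392858  0.16559446] [0.49973851 0.05654327 0.1949262 ]
scene latch_post 0.76 [326.8 185.2] [0.49366399 0.04328298 0.17      ]
scene latch_pivot 0.73 [321.6 240.7] [ 0.73523193 -0.00480009  0.17      ]
scene latch_pivot 0.54 [358.1 184.1] [0.49846736 0.13678407 0.17      ]
scene 80 [0.49640366 0.04540641 0.17895297] [0.48221518 0.03713122 0.15810903] [0.50384378 0.05631546 0.19499232]
[328 185]
```

View pics/c2.png

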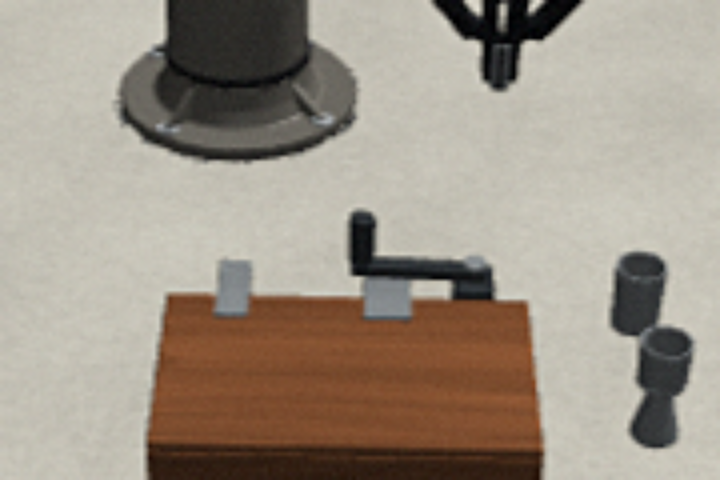

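```bash
python3 - <<'E'
from plan import *
b=cw(-.103,.095)-.085*uy+.035*ux
plan([(*b,.24,81.4),(*b,.174,81.4,.03)],3)
E
```

```text
t 5.1 tcp [0.4256 0.1585 0.2387] w -0.0002 F [-0.8 -0.2 -0.2]
10
[[[-0.12,-0.1,-0.001],[-0.0,-0.0,0.0]],[[-0.241,-0.199,-0.003],[-0.0,-0.0,0.0]],[[-0.361,-0.299,-0.004],[-0.001,-0.001,0.0]],[[-0.481,-0.399,-0.005],[-0.001,-0.001,0.0]],[[-0.481,-0.399,0.083],[-0.001,-0.001,0.0]],[[-0.481,-0.398,0.171],[-0.001,-0.001,0.0]],[[-0.481,-0.398,0.259],[-0.001,-0.001,0.0]],[[-0.481,-0.398,0.259],[-0.001,-0.001,0.0]],[[-0.481,-0.398,0.259],[-0.001,-0.001,0.0]],[[-0.481,-0.398,0.259],[-0.001,-0.001,0.0]]]
```

Call:
servo_tool:
  commands:
    - [[-0.12,-0.1,0],[0,0,0]]
    - [[-0.24,-0.2,0],[0,0,0]]
    - [[-0.36,-0.3,0],[0,0,0]]
    - [[-0.48,-0.4,0],[0,0,0]]
    - [[-0.48,-0.4,0],[0,0,0]]
    - [[-0.48,-0.4,0.08],[0,0,0]]
    - [[-0.48,-0.4,0.17],[0,0,0]]
    - [[-0.48,-0.4,0.26],[0,0,0]]
    - [[-0.48,-0.4,0.26],[0,0,0]]
    - [[-0.48,-0.4,0.26],[0,0,0]]
    - [[-0.48,-0.4,0.26],[0,0,0]]

```text
clock: 6.2
tcp_pos: [0.5306, 0.0423, 0.1756]
orientation: [0.234, 3.131, 0.001]
contact_force: [-0.3, 1.0, -0.2]
grip_width: 0.0002
gripper_force: 0.0
```

```bash
python3 - <<'E'
from plan import *
pv=cw(-.103,.095)
W=[]
for th in np.linspace(0,2.05,14):
    d=-uy*np.cos(th)-ux*np.sin(th); t=uy*np.sin(th)-ux*np.cos(th)
    W.append((*(pv+.085*d-.022*t),.174,81.4,.05))
plan(W,0)
for c in ("scene",):
    im,D=r.grab_frame(c); cv2.imwrite("pics/c3.png",cv2.resize(im[125:245,240:420,::-1],None,fx=4,fy=4))
E
```

```text
t 6.2 tcp [0.5306 0.0423 0.1756] w 0.0002 F [-0.3  1.  -0.2]
14
[[[0.055,-0.002,0.006],[0.0,0.001,0.0]],[[0.11,-0.011,0.006],[0.0,0.001,0.0]],[[0.165,-0.012,0.006],[0.0,0.001,0.0]],[[0.22,-0.004,0.006],[0.0,0.001,0.0]],[[0.273,0.012,0.006],[0.0,0.001,0.0]],[[0.323,0.036,0.006],[0.0,0.001,0.0]],[[0.368,0.068,0.006],[0.0,0.001,0.0]],[[0.407,0.107,0.006],[0.0,0.001,0.0]],[[0.44,0.151,0.006],[0.0,0.001,0.0]],[[0.466,0.2,0.006],[0.0,0.001,0.0]],[[0.484,0.253,0.006],[0.0,0.001,0.0]],[[0.493,0.307,0.006],[0.0,0.001,0.0]],[[0.494,0.362,0.006],[0.0,0.001,0.0]],[[0.486,0.417,0.006],[0.0,0.001,0.0]]]
```

View pics/c3.png

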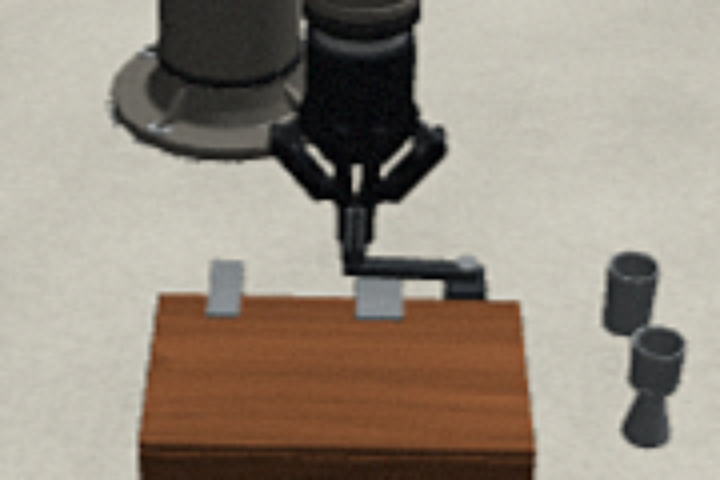

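```bash
python3 - <<'E'
from plan import *
im,D=r.grab_frame("scene"); P=cloud("scene",D)
for p in ((.5306,.0423,.1566),(.5306,.0423,.1756),(.495,.0473,.19),(.495,.0473,.15)):
    print(p,(proj("scene",np.array(p))-[240,125])*4)
for row in range(160,196,4): print(row,[tuple(np.round(P[row,c],3)) for c in range(322,338,4)])
E
```

```text
(0.5306, 0.0423, 0.1566) [352.63281952 284.96791875]
(0.5306, 0.0423, 0.1756) [353.26562719 263.92086247]
(0.495, 0.0473, 0.19) [353.48115175 219.26512474]
(0.495, 0.0473, 0.15) [352.1753205  263.33276709]
160 [(np.float64(0.55), np.float64(0.019), np.float64(0.295)), (np.float64(0.548), np.float64(0.031), np.float64(0.293)), (np.float64(0.537), np.float64(0.043), np.float64(0.285)), (np.float64(0.551), np.float64(0.052), np.float64(0.294))]
164 [(np.float64(0.538), np.float64(0.021), np.float64(0.275)), (np.float64(0.546), np.float64(0.031), np.float64(0.279)), (np.float64(0.541), np.float64(0.043), np.float64(0.275)), (np.float64(0.547), np.float64(0.053), np.float64(0.278))]
168 [(np.float64(0.146), np.float64(0.079), np.float64(0.001)), (np.float64(0.545), np.float64(0.031), np.float64(0.265)), (np.float64(0.544), np.float64(0.043), np.float64(0.264)), (np.float64(0.547), np.float64(0.054), np.float64(0.265))]
172 [(np.float64(0.533), np.float64(0.022), np.float64(0.245)), (np.float64(0.54), np.float64(0.033), np.float64(0.249)), (np.float64(0.541), np.float64(0.044), np.float64(
[... 567 characters left out ...]
249), np.float64(0.065), np.float64(0.001)), (np.float64(0.545), np.float64(0.033), np.float64(0.211)), (np.float64(0.541), np.float64(0.045), np.float64(0.207)), (np.float64(0.254), np.float64(0.107), np.float64(0.002))]
188 [(np.float64(0.273), np.float64(0.062), np.float64(0.001)), (np.float64(0.499), np.float64(0.04), np.float64(0.164)), (np.float64(0.499), np.float64(0.052), np.float64(0.163)), (np.float64(0.28), np.float64(0.103), np.float64(0.002))]
192 [(np.float64(0.297), np.float64(0.058), np.float64(0.001)), (np.float64(0.499), np.float64(0.041), np.float64(0.149)), (np.float64(0.502), np.float64(0.052), np.float64(0.15)), (np.float64(0.499), np.float64(0.065), np.float64(0.147))]
```

```bash
python3 - <<'E'
from plan import *
im,D=r.grab_frame("scene"); P=cloud("scene",D)
p=r.get_obs()["tcp_pos"]; print(p, r.tcp_to_tips)
m=(np.hypot(P[...,0]-p[0]-.005,P[...,1]-p[1])<.022)&(P[...,2]>.137); q=P[m]; print(np.sort(q[:,2])[:12], len(q)); print(q[q[:,2]<.22].mean(0))
for z in (.157,.17,.18,.19,.2,.21): print(z,proj("scene",np.array([p[0]+.011,p[1],z])))
print([tuple(np.round(P[r_,328],3)) for r_ in range(180,206,1)])
for z in (.20,.21,.22,.23,.25,.26,.27): print(z,proj("scene",np.array([.4256+.011,.1585,z])))
E
```

```text
[0.5305271  0.04223369 0.17555383] 0.019
[0.13714931 0.13719303 0.13743885 0.13749386 0.13760308 0.1376182
 0.13762365 0.13769205 0.13788323 0.13789877 0.13799069 0.13819252] 752
[0.53603071 0.04360919 0.17818991]
0.157 [328.68132371 198.36654855]
0.17 [328.79295419 194.76519372]
0.18 [328.87969488 191.96681781]
0.19 [328.96720413 189.14364727]
0.2 [329.05549219 186.29535111]
0.21 [329.14456952 183.4215924 ]
[(np.float64(0.54), np.float64(0.039), np.float64(0.221)), (np.float64(0.539), np.float64(0.039), np.float64(0.217)), (np.float64(0.537), np.float64(0.039), np.float64(0.212)), (np.float64(0.539), np.float64(0.039), np.float64(0.21)), (np.float64(0.537), np.float64(0.04), np.float64(0.205)), (np.float64(0.541), np.float64(0.039), np.float64(0.205)), (np.float64(0.537), np.float64(0.04), np.float64(0.198)), (np.float64(0.543), np.float64(0.039), np.float64(0.199)), (np.float64(0.498), np.float64(0.046), np.float64(0.163)), (np.float64(0.498), np.float64(0.046), np.float64(0.159)), (np.float64(0.499), np.float64(0.046), np.float64(0.156)), (np.float64(0.5), np.float64(0.046), np.fl
[... 370 characters left out ...]
 (np.float64(0.335), np.float64(0.074), np.float64(0.002)), (np.float64(0.516), np.float64(0.045), np.float64(0.135)), (np.float64(0.52), np.float64(0.044), np.float64(0.134)), (np.float64(0.526), np.float64(0.043), np.float64(0.135)), (np.float64(0.527), np.float64(0.043), np.float64(0.133)), (np.float64(0.536), np.float64(0.042), np.float64(0.136)), (np.float64(0.542), np.float64(0.041), np.float64(0.137)), (np.float64(0.549), np.float64(0.04), np.float64(0.139))]
0.2 [361.80019158 163.93652817]
0.21 [362.02029514 161.15652465]
0.22 [362.24224589 158.35319036]
0.23 [362.46606718 155.52623036]
0.25 [362.91941676 149.80022843]
0.26 [363.14899377 146.90057123]
0.27 [363.38053875 143.97605758]
```

The fingertips stand about 40 mm higher than the reported TCP implies, with the real tips at z≈0.197. From here I command 40 mm lower.

Call:
servo_tool:
  commands:
    - [[0,0,0.07],[0,0,0]]
    - [[0,0,0.145],[0,0,0]]
    - [[0,0,0.145],[0,0,0]]
    - [[0.055,0,0.145],[0,0,0]]
    - [[0.11,-0.011,0.145],[0,0,0]]
    - [[0.165,-0.012,0.145],[0,0,0]]
    - [[0.22,0,0.145],[0,0,0]]
    - [[0.273,0.012,0.145],[0,0,0]]
    - [[0.323,0.036,0.145],[0,0,0]]
    - [[0.368,0.068,0.145],[0,0,0]]
    - [[0.407,0.107,0.145],[0,0,0]]
    - [[0.44,0.15,0.145],[0,0,0]]
    - [[0.466,0.2,0.145],[0,0,0]]
    - [[0.484,0.253,0.145],[0,0,0]]
    - [[0.493,0.307,0.145],[0,0,0]]
    - [[0.494,0.362,0.145],[0,0,0]]
    - [[0.486,0.417,0.145],[0,0,0]]
    - [[0.486,0.417,0.145],[0,0,0]]
    - [[0.486,0.41,0.0],[0,0,0]]
    - [[0.486,0.41,-0.15],[0,0,0]]

```text
clock: 8.35
tcp_pos: [0.4241, 0.1605, 0.2119]
orientation: [-0.235, -3.13, 0.004]
contact_force: [0.6, 0.9, 0.0]
grip_width: -0.0001
gripper_force: 0.0
```

```bash
python3 - <<'E'
from plan import *
im,D=r.grab_frame("scene"); P=cloud("scene",D); cv2.imwrite("pics/c4.png",cv2.resize(im[125:245,240:420,::-1],None,fx=4,fy=4))
im,D=r.grab_frame("top"); P=cloud("top",D)
m=(P[...,2]>.16)&(P[...,2]<.2)&(abs(P[...,1]-.1)<.12)&(P[...,0]>.3)&(P[...,0]<.53); print(P[m].mean(0),m.sum())
T=cw(-.113,-.085)
plan([(*cw(-.13,.0),.20,81.4),(*T,.16,81.4),(*T,.092,81.4,.03)],2)
E
```

```text
[nan nan nan] 0
t 8.45 tcp [0.428  0.1624 0.2162] w -0.0002 F [ 0.4 -0.4  0.1]
11
[[[-0.075,-0.152,0.021],[0.001,0.001,-0.0]],[[-0.151,-0.304,0.043],[0.002,0.003,-0.0]],[[-0.226,-0.456,0.064],[0.003,0.004,-0.0]],[[-0.248,-0.569,0.117],[0.003,0.004,-0.0]],[[-0.271,-0.683,0.169],[0.003,0.004,-0.0]],[[-0.293,-0.797,0.222],[0.003,0.004,-0.0]],[[-0.293,-0.797,0.313],[0.003,0.004,-0.0]],[[-0.292,-0.797,0.404],[0.003,0.004,-0.0]],[[-0.292,-0.798,0.494],[0.003,0.004,-0.0]],[[-0.292,-0.798,0.494],[0.003,0.004,-0.0]],[[-0.292,-0.798,0.494],[0.003,0.004,-0.0]]]<stdin>:4: RuntimeWarning: Mean of empty slice.
  ret = um.true_divide(
```

View pics/c4.png

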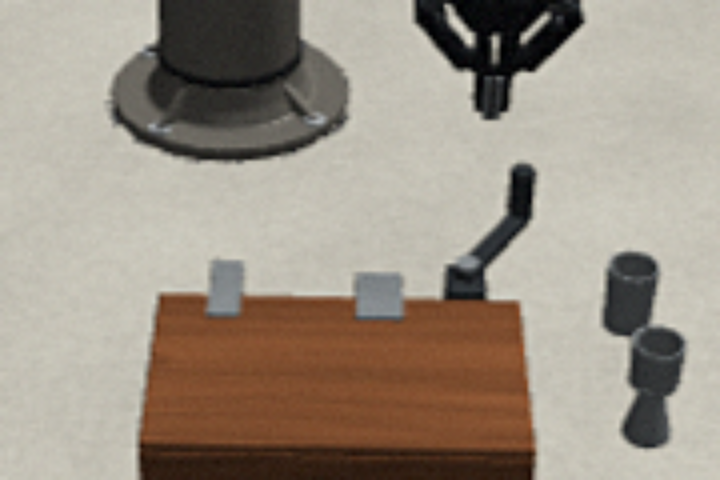

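The lever is now swung well out (post at crop (520,185), about 2 rad). Next is the tab.

Call:
servo_tool:
  commands:
    - [[-0.075,-0.15,0.02],[0,0,0]]
    - [[-0.15,-0.3,0.04],[0,0,0]]
    - [[-0.225,-0.455,0.06],[0,0,0]]
    - [[-0.25,-0.57,0.12],[0,0,0]]
    - [[-0.27,-0.68,0.17],[0,0,0]]
    - [[-0.293,-0.797,0.22],[0.003,0.004,0]]
    - [[-0.293,-0.797,0.22],[0.003,0.004,0]]
    - [[-0.293,-0.797,0.31],[0.003,0.004,0]]
    - [[-0.293,-0.797,0.4],[0.003,0.004,0]]
    - [[-0.293,-0.797,0.5],[0.003,0.004,0]]
    - [[-0.293,-0.797,0.5],[0.003,0.004,0]]
    - [[-0.293,-0.797,0.5],[0.003,0.004,0]]
  claw: 0.4

```text
clock: 9.65
tcp_pos: [0.4675, -0.0463, 0.087]
orientation: [-0.234, -3.125, 0.007]
contact_force: [0.1, -0.1, -0.5]
grip_width: 0.0512
gripper_force: 0.0
```

Call:
servo_tool:
  commands:
    - [[0,0,0],[0,0,0]]
    - [[0,0,0],[0,0,0]]
    - [[0,0,0],[0,0,0]]
    - [[0,0,0],[0,0,0]]
    - [[0,0,0],[0,0,0]]
  claw: 1
  squeeze: 25

```text
clock: 10.15
tcp_pos: [0.4689, -0.045, 0.0882]
orientation: [-0.233, -3.128, 0.003]
contact_force: [-0.1, 5.1, 7.8]
grip_width: 0.0234
gripper_force: 29.1
```

```bash
python3 - <<'E'
from plan import *
o=r.get_obs(); p=np.array(o["tcp_pos"]); g=p[2]+.04
rad=np.hypot(.198,.005); a0=np.arctan2(.005,.198)
h=np.array([*cw(.085,-.085),.124]); X=np.array([*ux,0]); Z=np.array([0,0,1.])
W=[]
A=lambda a: h+rad*(-np.cos(a+a0)*X+np.sin(a+a0)*Z)
off=p-A(0); print(off)
for a in np.linspace(0,1.7,18)[1:]: W.append((*(A(a)+off),81.4,.05))
plan(W,1)
E
```

```text
[-0.00208724  0.00019817 -0.04077573]
t 10.15 tcp [ 0.4689 -0.045   0.0882] w 0.0234 F [-0.1  5.1  7.8]
18
[[[-0.006,-0.0,-0.079],[-0.002,-0.003,0.001]],[[-0.019,-0.0,-0.157],[-0.002,-0.003,0.001]],[[-0.04,-0.001,-0.233],[-0.002,-0.003,0.001]],[[-0.069,-0.001,-0.307],[-0.002,-0.003,0.001]],[[-0.105,-0.001,-0.378],[-0.002,-0.003,0.001]],[[-0.148,-0.001,-0.444],[-0.002,-0.003,0.001]],[[-0.197,-0.001,-0.506],[-0.002,-0.003,0.001]],[[-0.252,-0.002,-0.563],[-0.002,-0.003,0.001]],[[-0.313,-0.002,-0.614],[-0.002,-0.003,0.001]],[[-0.378,-0.002,-0.659],[-0.002,-0.003,0.001]],[[-0.448,-0.002,-0.697],[-0.002,-0.003,0.001]],[[-0.521,-0.002,-0.728],[-0.002,-0.003,0.001]],[[-0.596,-0.003,-0.751],[-0.002,-0.003,0.001]],[[-0.674,-0.003,-0.767],[-0.002,-0.003,0.001]],[[-0.753,-0.003,-0.775],[-0.002,-0.003,0.001]],[[-0.832,-0.003,-0.775],[-0.002,-0.003,0.001]],[[-0.911,-0.003,-0.767],[-0.002,-0.003,0.001]],[[-0.911,-0.003,-0.767],[-0.002,-0.003,0.001]]]
```

Call:
servo_tool:
  commands:
    - [[-0.006,0,-0.08],[0,0,0]]
    - [[-0.02,0,-0.157],[0,0,0]]
    - [[-0.04,0,-0.233],[0,0,0]]
    - [[-0.07,0,-0.307],[0,0,0]]
    - [[-0.105,0,-0.378],[0,0,0]]
    - [[-0.148,0,-0.444],[0,0,0]]
    - [[-0.197,0,-0.506],[0,0,0]]
    - [[-0.252,0,-0.563],[0,0,0]]
    - [[-0.313,0,-0.614],[0,0,0]]
    - [[-0.378,0,-0.66],[0,0,0]]
    - [[-0.448,0,-0.697],[0,0,0]]
    - [[-0.52,0,-0.728],[0,0,0]]
    - [[-0.596,0,-0.75],[0,0,0]]
    - [[-0.674,0,-0.767],[0,0,0]]
    - [[-0.753,0,-0.775],[0,0,0]]
    - [[-0.832,0,-0.775],[0,0,0]]
    - [[-0.91,0,-0.767],[0,0,0]]
    - [[-0.91,0,-0.767],[0,0,0]]
    - [[-0.91,0,-0.767],[0,0,0]]

```text
clock: 12.05
tcp_pos: [0.6958, -0.0788, 0.2788]
orientation: [-0.233, -3.13, 0.005]
contact_force: [3.1, 2.8, 3.6]
grip_width: 0.0233
gripper_force: 32.8
```

Call:
servo_tool:
  commands:
    - [[0,0,0],[0,0,0]]
    - [[0,0,0],[0,0,0]]
    - [[0,0,0],[0,0,0]]
    - [[0,0,-0.16],[0,0,0]]
    - [[0,0,-0.32],[0,0,0]]
    - [[0,0,-0.4],[0,0,0]]
    - [[0.1,0.1,-0.4],[0,0,0]]
  claw: 0.2

```text
clock: 12.75
tcp_pos: [0.6752, -0.0562, 0.3807]
orientation: [-0.246, -3.131, 0.012]
contact_force: [1.1, 0.5, -1.0]
grip_width: 0.0684
gripper_force: 0.0
```

```bash
python3 - <<'E'
from plan import *
from meas import *
im,D=r.grab_frame("scene"); cv2.imwrite("pics/scene2.png",im[:,:,::-1]); S=cloud("scene",D)
im,D=r.grab_frame("top"); P=cloud("top",D)
for n,c in dict(A=(.461,.417),jig=(.543,.275),B=(.4025,.297),C=(.5335,-.2915),bot=(.459,-.416)).items(): print(n,show(P,c),show(S,c))
plan([(0.5335,-.2915,.15,0)],0)
E
```

```text
A (332, np.float64(0.06279881877050997), 0.4606919586658478, 0.41901758313179016, 0.07093514502048492) (419, np.float64(0.061425121648933545), 0.4617324471473694, 0.41870588064193726, 0.07872980087995529)
jig (238, np.float64(0.09548275252490379), 0.543036162853241, 0.27637046575546265, 0.04190278425812721) (286, np.float64(0.09399675115612374), 0.5432252287864685, 0.27586331963539124, 0.047547973692417145)
B (155, np.float64(0.06257988697963088), 0.40092867612838745, 0.29731714725494385, 0.04454634338617325) (201, np.float64(0.06167788932453755), 0.4005926251411438, 0.2932754456996918, 0.048369646072387695)
C (203, np.float64(0.062129352763082867), 0.532943844795227, -0.2894729971885681, 0.05670517683029175) (375, np.float64(0.06149291309366402), 0.5327937006950378, -0.2905373275279999, 0.0644669383764267)
bot (275, np.float64(0.1023964917878406), 0.45757240056991577, -0.4148392677307129, 0.023984357714653015) (331, np.float64(0.10120828209228405), 0.4578517973423004, -0.41729381680488586, 0.032841671258211136)
t 12.85 tcp [ 0.6726 -0.0473  0.3781] w 0.0682 F [-0.5  1.4 -0.4]
10
[[[0.04,-0.105,0.092],[-0.0,-0.0,0.091]],[[0.08,-0.209,0.183],[-0.001,-0.001,0.181]],[[0.121,-0.314,0.275],[-0.001,-0.001,0.272]],[[0.161,-0.418,0.367],[-0.002,-0.001,0.363]],[[0.201,-0.523,0.459],[-0.002,-0.001,0.454]],[[0.241,-0.627,0.55],[-0.002,-0.002,0.544]],[[0.282,-0.732,0.642],[-0.003,-0.002,0.635]],[[0.322,-0.836,0.734],[-0.003,-0.002,0.726]],[[0.362,-0.941,0.826],[-0.004,-0.002,0.816]],[[0.402,-1.045,0.917],[-0.004,-0.003,0.907]]]
```

View pics/scene2.png

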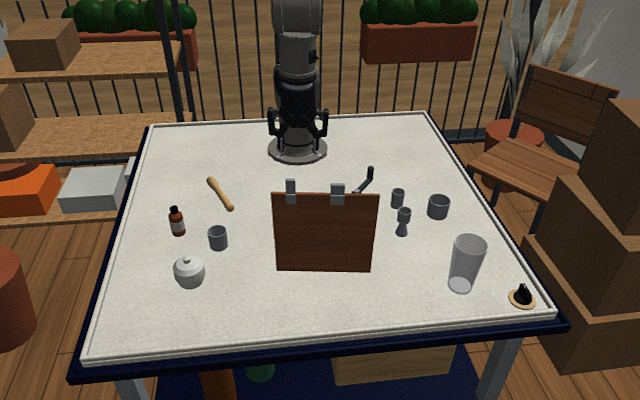

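Lid upright; the latch is out at (367,180) and the objects are unmoved. Now cup2.

```bash
python3 - <<'E'
from plan import *
plan([(0.533,-.290,.20,81.4,.048),(0.533,-.290,.11,81.4),(.533,-.290,.018,81.4,.035)],3)
E
```

```text
t 12.85 tcp [ 0.6726 -0.0473  0.3781] w 0.0682 F [-0.5  1.4 -0.4]
16
[[[0.058,-0.149,0.102],[-0.0,-0.001,0.0]],[[0.116,-0.297,0.205],[-0.0,-0.001,0.001]],[[0.174,-0.446,0.307],[-0.001,-0.002,0.001]],[[0.232,-0.594,0.41],[-0.001,-0.002,0.002]],[[0.29,-0.743,0.512],[-0.001,-0.003,0.002]],[[0.348,-0.892,0.615],[-0.001,-0.004,0.002]],[[0.407,-1.04,0.717],[-0.001,-0.004,0.003]],[[0.406,-1.04,0.837],[-0.001,-0.004,0.003]],[[0.405,-1.04,0.957],[-0.001,-0.004,0.003]],[[0.404,-1.039,1.077],[-0.001,-0.004,0.003]],[[0.403,-1.039,1.2],[-0.001,-0.004,0.003]],[[0.403,-1.039,1.323],[-0.001,-0.004,0.003]],[[0.402,-1.039,1.445],[-0.001,-0.004,0.003]],[[0.402,-1.039,1.445],[-0.001,-0.004,0.003]],[[0.402,-1.039,1.445],[-0.001,-0.004,0.003]],[[0.402,-1.039,1.445],[-0.001,-0.004,0.003]]]
```

Call:
servo_tool:
  commands:
    - [[0.12,-0.15,0],[0,0,0]]
    - [[0.24,-0.3,0.05],[0,0,0]]
    - [[0.35,-0.45,0.15],[0,0,0]]
    - [[0.4,-0.6,0.3],[0,0,0]]
    - [[0.405,-0.75,0.45],[0,0,0]]
    - [[0.405,-0.9,0.6],[0,0,0]]
    - [[0.405,-1.0,0.72],[0,-0.004,0]]
    - [[0.405,-1.0,0.72],[0,-0.004,0]]
    - [[0.405,-1.0,0.72],[0,-0.004,0]]
    - [[0.405,-1.0,0.72],[0,-0.004,0]]
  claw: 0.1

```text
clock: 13.85
tcp_pos: [0.5359, -0.283, 0.1998]
orientation: [0.233, 3.132, -0.007]
contact_force: [0.2, 0.5, 1.2]
grip_width: 0.077
gripper_force: 0.0
```

```bash
python3 - <<'E'
from plan import *
plan([(0.533,-.290,.11,81.4),(.533,-.290,.018,81.4,.035)],3)
E
```

```text
t 13.85 tcp [ 0.5359 -0.283   0.1998] w 0.077 F [0.2 0.5 1.2]
9
[[[0.003,-0.009,0.12],[-0.001,0.0,0.0]],[[0.005,-0.019,0.24],[-0.002,0.0,0.001]],[[0.008,-0.028,0.359],[-0.003,0.001,0.001]],[[0.008,-0.027,0.482],[-0.003,0.001,0.001]],[[0.008,-0.027,0.605],[-0.003,0.001,0.001]],[[0.008,-0.026,0.727],[-0.003,0.001,0.001]],[[0.008,-0.026,0.727],[-0.003,0.001,0.001]],[[0.008,-0.026,0.727],[-0.003,0.001,0.001]],[[0.008,-0.026,0.727],[-0.003,0.001,0.001]]]
```

Call:
servo_tool:
  commands:
    - [[0.01,-0.03,0.12],[0,0,0]]
    - [[0.01,-0.03,0.24],[0,0,0]]
    - [[0.01,-0.03,0.36],[0,0,0]]
    - [[0.01,-0.03,0.48],[0,0,0]]
    - [[0.01,-0.03,0.6],[0,0,0]]
    - [[0.01,-0.03,0.727],[0,0,0]]
    - [[0.01,-0.03,0.727],[0,0,0]]
    - [[0.01,-0.03,0.727],[0,0,0]]

```text
clock: 14.65
tcp_pos: [0.5326, -0.2909, 0.0186]
orientation: [0.232, 3.132, -0.007]
contact_force: [-0.4, -0.2, 0.4]
grip_width: 0.0768
gripper_force: 0.0
```

Call:
servo_tool:
  commands:
    - [[0,0,0],[0,0,0]]
    - [[0,0,0],[0,0,0]]
    - [[0,0,0],[0,0,0]]
    - [[0,0,0],[0,0,0]]
    - [[0,0,-0.1],[0,0,0]]
    - [[0,0,-0.28],[0,0,0]]
    - [[0,0,-0.46],[0,0,0]]
    - [[0,0,-0.64],[0,0,0]]
    - [[0,0,-0.8],[0,0,0]]
    - [[0,0,-0.8],[0,0,0]]
  claw: 1
  squeeze: 30

```text
clock: 15.65
tcp_pos: [0.5346, -0.2929, 0.225]
orientation: [0.235, 3.121, -0.012]
contact_force: [0.6, -0.1, -1.1]
grip_width: 0.0549
gripper_force: 33.1
```

```bash
python3 - <<'E'
from plan import *
im,D=r.grab_frame("scene"); cv2.imwrite("pics/c5.png",cv2.resize(im[100:280,130:330,::-1],None,fx=3,fy=3))
S=cloud("scene",D); p=r.get_obs()["tcp_pos"]
m=(np.hypot(S[...,0]-p[0],S[...,1]-p[1])<.045)&(S[...,2]>.05); q=S[m]; print("low",np.percentile(q[:,2],[0,1,3,10]),p)
plan([(.40,.0,.23,81.4),(.461,.4185,.16,81.4)],3)
E
```

```text
low [0.20468768 0.21490786 0.22970048 0.25974873] [ 0.53324666 -0.29167174  0.22164165]
t 15.7 tcp [ 0.5332 -0.2917  0.2216] w 0.0551 F [-0.4  0.1 -1.9]
21
[[[0.088,0.134,-0.006],[-0.0,0.001,0.0]],[[0.175,0.268,-0.011],[-0.001,0.001,0.0]],[[0.263,0.403,-0.017],[-0.001,0.002,0.0]],[[0.35,0.537,-0.022],[-0.002,0.002,0.0]],[[0.438,0.671,-0.028],[-0.002,0.003,0.0]],[[0.526,0.805,-0.034],[-0.003,0.004,0.0]],[[0.613,0.94,-0.039],[-0.003,0.004,0.0]],[[0.701,1.074,-0.045],[-0.004,0.005,0.0]],[[0.702,1.243,-0.018],[-0.004,0.005,0.0]],[[0.703,1.412,0.009],[-0.004,0.005,0.0]],[[0.704,1.582,0.036],[-0.004,0.005,0.0]],[[0.705,1.751,0.063],[-0.004,0.005,0.0]],[[0.706,1.92,0.09],[-0.004,0.005,0.0]],[[0.707,2.09,0.117],[-0.004,0.005,0.0]],[[0.708,2.259,0.144],[-0.004,0.005,0.0]],[[0.709,2.428,0.171],[-0.004,0.005,0.0]],[[0.71,2.598,0.198],[-0.004,0.005,0.0]],[[0.712,2.767,0.225],[-0.004,0.005,0.0]],[[0.712,2.767,0.225],[-0.004,0.005,0.0]],[[0.712,2.767,0.225],[-0.004,0.005,0.0]],[[0.712,2.767,0.225],[-0.004,0.005,0.0]]]
```

View pics/c5.png

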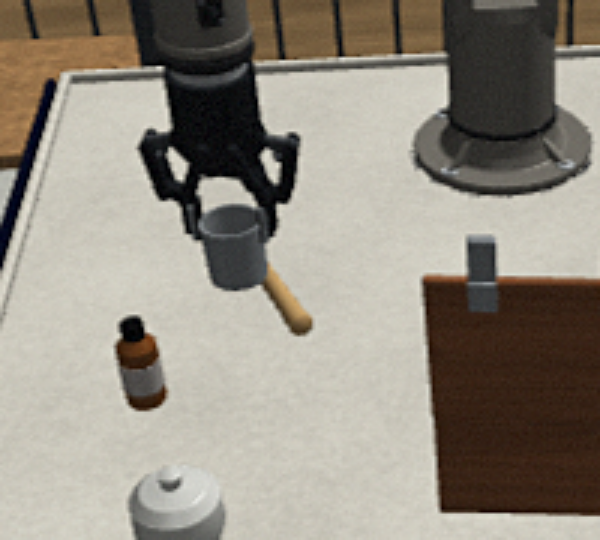

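Cup2 is held, with its rim at the pads. Carrying it to cup1.

Call:
servo_tool:
  commands:
    - [[0.05,0.15,-0.15],[0,0,0]]
    - [[0.1,0.33,-0.15],[0,0,0]]
    - [[0.15,0.51,-0.15],[0,0,0]]
    - [[0.19,0.69,-0.15],[0,0,0]]
    - [[0.24,0.87,-0.15],[0,0,0]]
    - [[0.25,0.95,-0.15],[0,0,0]]

```text
clock: 16.3
tcp_pos: [0.5033, -0.0411, 0.2527]
orientation: [-0.225, -3.13, 0.004]
contact_force: [0.6, 0.4, -1.5]
grip_width: 0.0543
gripper_force: 33.3
```

Call:
servo_tool:
  commands:
    - [[0.04,0.17,0],[0,0,0]]
    - [[0.09,0.35,0],[0,0,0]]
    - [[0.13,0.53,0],[0,0,0]]
    - [[0.18,0.71,0],[0,0,0]]
    - [[0.22,0.89,0],[0,0,0]]
    - [[0.24,0.95,0],[0,0,0]]

```text
clock: 16.9
tcp_pos: [0.4791, 0.203, 0.2516]
orientation: [-0.224, -3.131, 0.006]
contact_force: [-0.4, -0.2, -1.7]
grip_width: 0.0549
gripper_force: 33.3
```

Call:
servo_tool:
  commands:
    - [[0.04,0.17,0],[0,0,0]]
    - [[0.09,0.35,0.05],[0,0,0]]
    - [[0.13,0.53,0.1],[0,0,0]]
    - [[0.18,0.7,0.15],[0,0,0]]
    - [[0.21,0.84,0.2],[0,0,0]]
    - [[0.21,0.84,0.25],[0,0,0]]
    - [[0.21,0.84,0.25],[0,0,0]]
    - [[0.21,0.84,0.25],[0,0,0]]

```text
clock: 17.7
tcp_pos: [0.4609, 0.4107, 0.1887]
orientation: [-0.237, -3.132, 0.011]
contact_force: [0.7, -0.3, -1.4]
grip_width: 0.0545
gripper_force: 33.3
```

```bash
python3 - <<'E'
from plan import *
from meas import *
im,D=r.grab_frame("scene"); cv2.imwrite("pics/scene3.png",im[:,:,::-1]); S=cloud("scene",D)
im,D=r.grab_frame("top"); P=cloud("top",D)
m=S[...,2]<.07; S2=S.copy(); S2[~m]=np.nan
print(show(S2,(.461,.418)),show(P,(.461,.418)))
p=r.get_obs()["tcp_pos"]
q=S[(np.hypot(S[...,0]-p[0],S[...,1]-p[1])<.045)&(S[...,2]>.09)]; print("cup2 low",np.percentile(q[:,2],[0,1,3,10]),p)
plan([(.461,.4187,.105,81.4),(.461,.4187,.04,81.4,.02)],3)
E
```

```text
(414, np.float64(0.06174937295399262), 0.4599705636501312, 0.41683229804039, 0.07880369573831558) (353, np.float64(0.2302437265320075), 0.46288764476776123, 0.4045560359954834, 0.06038225442171097)
cup2 low [0.1696 0.1777 0.1903 0.22  ] [0.4615 0.4112 0.1899]
t 17.8 tcp [0.4615 0.4112 0.1899] w 0.0546 F [ 0.4  0.4 -1.6]
9
[[[0.003,0.015,0.17],[-0.001,0.0,-0.001]],[[0.007,0.031,0.34],[-0.003,0.0,-0.001]],[[0.007,0.031,0.405],[-0.003,0.0,-0.001]],[[0.007,0.031,0.47],[-0.003,0.0,-0.001]],[[0.007,0.032,0.535],[-0.003,0.0,-0.001]],[[0.007,0.032,0.6],[-0.003,0.0,-0.001]],[[0.007,0.032,0.6],[-0.003,0.0,-0.001]],[[0.007,0.032,0.6],[-0.003,0.0,-0.001]],[[0.007,0.032,0.6],[-0.003,0.0,-0.001]]]
```

Call:
servo_tool:
  commands:
    - [[0.005,0.028,0.1],[0,0,0]]
    - [[0.005,0.028,0.2],[0,0,0]]
    - [[0.005,0.028,0.33],[0,0,0]]
    - [[0.005,0.028,0.33],[0,0,0]]
    - [[0.005,0.028,0.4],[0,0,0]]
    - [[0.005,0.028,0.47],[0,0,0]]
    - [[0.005,0.028,0.54],[0,0,0]]
    - [[0.005,0.028,0.59],[0,0,0]]
    - [[0.005,0.028,0.59],[0,0,0]]
    - [[0.005,0.028,0.59],[0,0,0]]

```text
clock: 18.8
tcp_pos: [0.461, 0.4194, 0.0428]
orientation: [0.236, 3.132, -0.006]
contact_force: [-0.2, -0.6, -1.0]
grip_width: 0.0546
gripper_force: 33.3
```

```bash
python3 - <<'E'
from plan import *
plan([(.461,.4187,.04,81.4)])
im,D=r.grab_frame("scene"); cv2.imwrite("pics/c6.png",cv2.resize(im[120:260,370:500,::-1],None,fx=4,fy=4))
E
```

```text
t 18.8 tcp [0.461  0.4194 0.0428] w 0.0546 F [-0.2 -0.6 -1. ]
1
[[[-0.001,-0.003,0.011],[-0.002,0.0,-0.0]]]
```

View pics/c6.png

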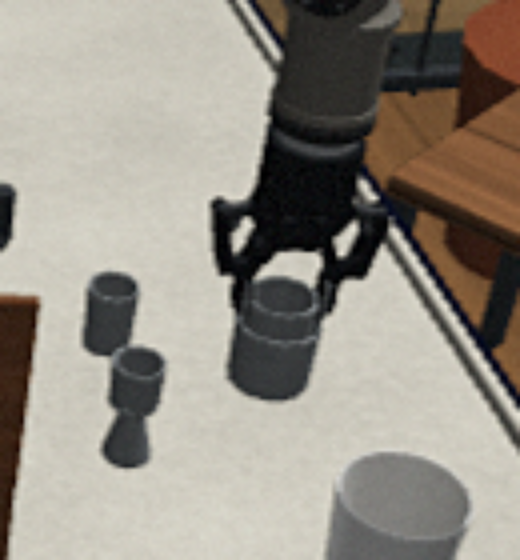

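Cup2 sits inside cup1. Releasing it and going to cup3.

Call:
servo_tool:
  commands:
    - [[0,0,0.01],[0,0,0]]
    - [[0,0,0.01],[0,0,0]]
    - [[0,0,0.01],[0,0,0]]
    - [[0,0,0.01],[0,0,0]]
    - [[0,0,-0.1],[0,0,0]]
    - [[0,0,-0.27],[0,0,0]]
    - [[0,0,-0.44],[0,0,0]]
    - [[-0.06,-0.17,-0.44],[0,0,0]]
    - [[0,-0.33,-0.44],[0,0,0]]
    - [[0.161,-0.519,-0.44],[0,0,0]]
    - [[0.161,-0.519,-0.44],[0,0,0]]
    - [[0.161,-0.519,-0.44],[0,0,0]]
  claw: 0.12

```text
clock: 20.05
tcp_pos: [0.3998, 0.2961, 0.1526]
orientation: [-0.235, -3.132, 0.007]
contact_force: [0.8, 0.5, -0.4]
grip_width: 0.075
gripper_force: 0.0
```

```bash
python3 - <<'E'
from plan import *
from meas import *
im,D=r.grab_frame("scene"); S=cloud("scene",D); S[S[...,2]>.11]=np.nan
im,D=r.grab_frame("top"); P=cloud("top",D); P[P[...,2]>.11]=np.nan
print("A",show(S,(.461,.418)),show(P,(.461,.418)));print("B",show(S,(.4013,.296)),show(P,(.4013,.296)))
plan([(.4013,.296,.105,81.4),(.4013,.296,.018,81.4,.035)],2)
E
```

```text
A (469, np.float64(0.07703903137473707), 0.4625547230243683, 0.4201156198978424, 0.06369291990995407) (485, np.float64(0.07597116020753063), 0.46211764216423035, 0.41924771666526794, 0.058293506503105164)
B (200, np.float64(0.06175863616116265), 0.40272796154022217, 0.29743075370788574, 0.04984845221042633) (90, np.float64(0.06348357137892383), 0.4040910303592682, 0.29661858081817627, 0.04293612390756607)
t 20.15 tcp [0.402  0.2987 0.153 ] w 0.0752 F [ 0.5  0.3 -0.1]
7
[[[0.001,-0.005,0.096],[-0.001,0.0,0.0]],[[0.002,-0.01,0.192],[-0.002,0.001,0.001]],[[0.002,-0.01,0.308],[-0.002,0.001,0.001]],[[0.002,-0.01,0.424],[-0.002,0.001,0.001]],[[0.002,-0.009,0.54],[-0.002,0.001,0.001]],[[0.002,-0.009,0.54],[-0.002,0.001,0.001]],[[0.002,-0.009,0.54],[-0.002,0.001,0.001]]]
```

Nested: cup2's rim is at z≈0.076. Now grasp cup3.

Call:
servo_tool:
  commands:
    - [[0,-0.005,0.1],[0,0,0]]
    - [[0,-0.005,0.22],[0,0,0]]
    - [[0,-0.005,0.34],[0,0,0]]
    - [[0,-0.005,0.46],[0,0,0]]
    - [[0,-0.005,0.54],[0,0,0]]
    - [[0,-0.005,0.54],[0,0,0]]
    - [[0,-0.005,0.54],[0,0,0]]

```text
clock: 20.85
tcp_pos: [0.4018, 0.2965, 0.0173]
orientation: [-0.234, -3.133, 0.007]
contact_force: [0.1, -0.4, 1.1]
grip_width: 0.0755
gripper_force: 0.0
```

Call:
servo_tool:
  commands:
    - [[0,0,0],[0,0,0]]
    - [[0,0,0],[0,0,0]]
    - [[0,0,0],[0,0,0]]
    - [[0,0,0],[0,0,0]]
    - [[0,0,0],[0,0,0]]
    - [[0,0,-0.1],[0,0,0]]
    - [[0,0,-0.28],[0,0,0]]
    - [[0,0,-0.46],[0,0,0]]
    - [[0,0,-0.64],[0,0,0]]
    - [[-0.08,0.16,-0.64],[0,0,0]]
    - [[-0.16,0.3,-0.64],[0,0,0]]
    - [[-0.16,0.44,-0.64],[0,0,0]]
    - [[-0.17,0.52,-0.64],[0,0,0]]
    - [[-0.17,0.52,-0.64],[0,0,0]]
    - [[-0.17,0.52,-0.64],[0,0,0]]
  claw: 1
  squeeze: 30

```text
clock: 22.35
tcp_pos: [0.462, 0.418, 0.1764]
orientation: [-0.234, -3.132, 0.009]
contact_force: [-0.7, -0.6, -1.3]
grip_width: 0.0428
gripper_force: 31.1
```

```bash
python3 - <<'E'
from plan import *
from meas import *
im,D=r.grab_frame("scene"); S=cloud("scene",D); 
p=r.get_obs()["tcp_pos"]
q=S[(np.hypot(S[...,0]-p[0],S[...,1]-p[1])<.035)&(S[...,2]>.11)]; print("cup3 low",np.percentile(q[:,2],[0,1,3,10]),p)
S[S[...,2]>.10]=np.nan
print("A",show(S,(.461,.418)))
cv2.imwrite("pics/c7.png",cv2.resize(im[100:260,370:500,::-1],None,fx=4,fy=3.7))
plan([(.462,.4195,.11,81.4),(.462,.4195,.055,81.4,.02)],2)
E
```

```text
cup3 low [0.1573 0.1645 0.1727 0.2   ] [0.4622 0.4172 0.1765]
A (471, np.float64(0.07695786710254238), 0.4620652496814728, 0.41796058416366577, 0.06446997076272964)
t 22.4 tcp [0.4622 0.4172 0.1765] w 0.043 F [-0.3 -0.3 -1.1]
7
[[[0.001,0.005,0.133],[-0.002,-0.0,-0.0]],[[0.002,0.01,0.266],[-0.004,-0.0,-0.0]],[[0.002,0.011,0.339],[-0.004,-0.0,-0.0]],[[0.002,0.011,0.413],[-0.004,-0.0,-0.0]],[[0.002,0.012,0.486],[-0.004,-0.0,-0.0]],[[0.002,0.012,0.486],[-0.004,-0.0,-0.0]],[[0.002,0.012,0.486],[-0.004,-0.0,-0.0]]]
```

Call:
servo_tool:
  commands:
    - [[0,0.007,0.13],[0,0,0]]
    - [[0,0.007,0.25],[0,0,0]]
    - [[0,0.007,0.25],[0,0,0]]
    - [[0,0.007,0.31],[0,0,0]]
    - [[0,0.007,0.37],[0,0,0]]
    - [[0,0.007,0.43],[0,0,0]]
    - [[0,0.007,0.48],[0,0,0]]
    - [[0,0.007,0.48],[0,0,0]]
    - [[0,0.007,0.48],[0,0,0]]

```text
clock: 23.3
tcp_pos: [0.4628, 0.4198, 0.0576]
orientation: [-0.235, -3.132, 0.007]
contact_force: [-2.7, -2.7, 9.7]
grip_width: 0.0432
gripper_force: 36.5
```

Call:
servo_tool:
  commands:
    - [[0,0,0],[0,0,0]]
    - [[0,0,0],[0,0,0]]
    - [[0,0,0],[0,0,0]]
    - [[0,0,0],[0,0,0]]
    - [[0,0,-0.1],[0,0,0]]
    - [[0,0,-0.28],[0,0,0]]
    - [[0,0,-0.4],[0,0,0]]
    - [[0,0,-0.4],[0,0,0]]
    - [[0,0,-0.4],[0,0,0]]
  claw: 0.15

```text
clock: 24.2
tcp_pos: [0.4628, 0.4204, 0.1572]
orientation: [0.235, 3.132, -0.006]
contact_force: [0.3, -0.3, -1.1]
grip_width: 0.0724
gripper_force: 0.0
```

```bash
python3 - <<'E'
from plan import *
from meas import *
im,D=r.grab_frame("scene"); cv2.imwrite("pics/c8.png",cv2.resize(im[120:260,370:500,::-1],None,fx=4,fy=4)); S=cloud("scene",D)
im,D=r.grab_frame("top");P=cloud("top",D)
S[S[...,2]>.12]=np.nan;P[P[...,2]>.12]=np.nan
print("A",show(S,(.461,.418)),show(P,(.461,.418)))
for Q in (S,P):
  q=blobs(Q,.02,.065,(.461,.418),.05); (x,y),rr=cv2.minEnclosingCircle(q[:,:2].astype(np.float32)); print(x,y,rr)
plan([(.461,.4187,.005,81.4)],2)
E
```

```text
A (502, np.float64(0.09277709302128145), 0.4629001021385193, 0.41784223914146423, 0.04795733466744423) (393, np.float64(0.0900541852066436), 0.46904119849205017, 0.4191366732120514, 0.04105371609330177)
0.46493402123451233 0.41491779685020447 0.0367855504155159
0.46094441413879395 0.41907715797424316 0.03553476929664612
t 24.3 tcp [0.4619 0.4195 0.1554] w 0.0726 F [-0.   0.9 -0.5]
6
[[[0.001,0.0,0.15],[-0.001,-0.0,0.0]],[[0.001,0.0,0.301],[-0.002,-0.0,0.0]],[[0.002,0.0,0.451],[-0.003,-0.001,0.0]],[[0.002,0.0,0.602],[-0.004,-0.001,0.0]],[[0.002,0.0,0.602],[-0.004,-0.001,0.0]],[[0.002,0.0,0.602],[-0.004,-0.001,0.0]]]
```

View pics/c8.png

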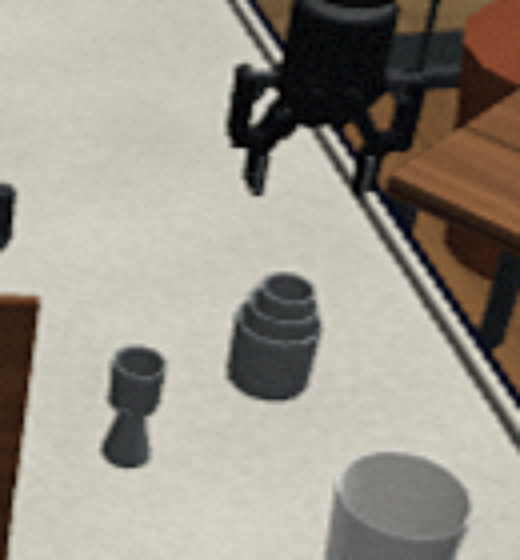

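Three cups are nested: the rims step up at crop (285,290), z≈0.092. Grasping cup1 with the stack.

Call:
servo_tool:
  commands:
    - [[0.003,0,0.15],[0,0,0]]
    - [[0.003,0,0.27],[0,0,0]]
    - [[0.003,0,0.36],[0,0,0]]
    - [[0.003,0,0.45],[0,0,0]]
    - [[0.003,0,0.54],[0,0,0]]
    - [[0.003,0,0.594],[0,0,0]]
    - [[0.003,0,0.594],[0,0,0]]
    - [[0.003,0,0.594],[0,0,0]]
  claw: 0

```text
clock: 25.1
tcp_pos: [0.4618, 0.4194, 0.0081]
orientation: [-0.235, -3.132, 0.008]
contact_force: [0.7, 0.2, 0.0]
grip_width: 0.0857
gripper_force: 0.0
```

Call:
servo_tool:
  commands:
    - [[0,0,0],[0,0,0]]
    - [[0,0,0],[0,0,0]]
    - [[0,0,0],[0,0,0]]
    - [[0,0,0],[0,0,0]]
    - [[0,0,0],[0,0,0]]
    - [[0,0,-0.1],[0,0,0]]
    - [[0,0,-0.25],[0,0,0]]
    - [[0,0,-0.4],[0,0,0]]
    - [[0,0,-0.55],[0,0,0]]
    - [[0,0,-0.7],[0,0,0]]
    - [[0,0,-0.82],[0,0,0]]
    - [[0,0,-0.82],[0,0,0]]
    - [[0,0,-0.82],[0,0,0]]
  claw: 1
  squeeze: 45

```text
clock: 26.4
tcp_pos: [0.4615, 0.4202, 0.2129]
orientation: [-0.235, -3.132, 0.007]
contact_force: [-0.7, 0.0, -6.1]
grip_width: 0.0677
gripper_force: 54.3
```

```bash
python3 - <<'E'
from plan import *
im,D=r.grab_frame("scene"); S=cloud("scene",D); cv2.imwrite("pics/c9.png",cv2.resize(im[60:260,370:530,::-1],None,fx=3,fy=3))
p=r.get_obs()["tcp_pos"]
q=S[(np.hypot(S[...,0]-p[0],S[...,1]-p[1])<.045)&(S[...,2]>.11)]; print("low",np.percentile(q[:,2],[0,1,3,10]),p)
t=cw(-.01,-.06); print(t)
plan([(*t,p[2],81.4)],2)
E
```

```text
low [0.2018041  0.21090169 0.22111521 0.25491938] [0.46088134 0.41965488 0.2115872 ]
[ 0.5765605  -0.03583661]
t 26.45 tcp [0.4609 0.4197 0.2116] w 0.0677 F [-0.9  0.2 -5.2]
13
[[[-0.066,-0.158,0.001],[-0.0,-0.0,0.0]],[[-0.133,-0.315,0.002],[-0.001,-0.0,0.0]],[[-0.199,-0.473,0.003],[-0.001,-0.0,0.0]],[[-0.265,-0.63,0.004],[-0.002,-0.0,0.0]],[[-0.331,-0.788,0.005],[-0.002,-0.0,0.0]],[[-0.398,-0.945,0.006],[-0.002,-0.001,0.0]],[[-0.464,-1.103,0.007],[-0.003,-0.001,0.0]],[[-0.53,-1.26,0.008],[-0.003,-0.001,0.0]],[[-0.596,-1.418,0.009],[-0.004,-0.001,0.0]],[[-0.663,-1.575,0.01],[-0.004,-0.001,0.0]],[[-0.729,-1.733,0.011],[-0.004,-0.001,0.0]],[[-0.729,-1.733,0.011],[-0.004,-0.001,0.0]],[[-0.729,-1.733,0.011],[-0.004,-0.001,0.0]]]
```

View pics/c9.png

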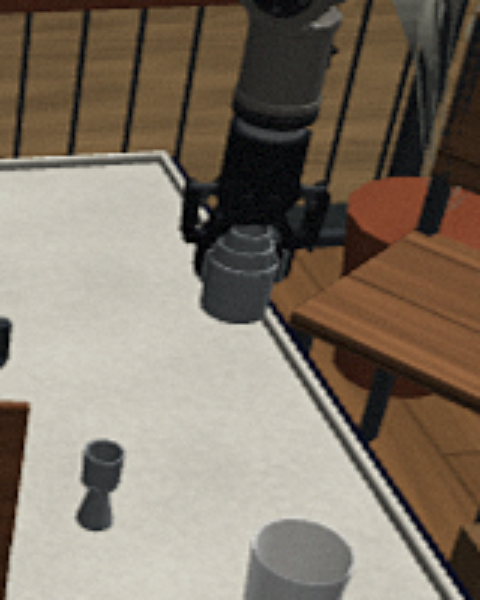

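The stack is held level, foot at z≈0.205. Moving over the case.

Call:
servo_tool:
  commands:
    - [[-0.06,-0.14,-0.05],[0,0,0]]
    - [[-0.12,-0.28,-0.05],[0,0,0]]
    - [[-0.18,-0.42,-0.05],[0,0,0]]
    - [[-0.24,-0.56,-0.05],[0,0,0]]
    - [[-0.3,-0.7,-0.05],[0,0,0]]
    - [[-0.36,-0.85,-0.05],[0,0,0]]
    - [[-0.36,-0.85,-0.05],[0,0,0]]

```text
clock: 27.15
tcp_pos: [0.5197, 0.1885, 0.2247]
orientation: [-0.25, -3.129, 0.017]
contact_force: [0.3, -0.7, -4.0]
grip_width: 0.0675
gripper_force: 54.5
```

Call:
servo_tool:
  commands:
    - [[-0.06,-0.14,0],[0,0,0]]
    - [[-0.12,-0.28,0],[0,0,0]]
    - [[-0.18,-0.42,0],[0,0,0]]
    - [[-0.24,-0.56,0],[0,0,0]]
    - [[-0.3,-0.7,0],[0,0,0]]
    - [[-0.34,-0.8,0],[0,0,0]]
    - [[-0.365,-0.88,0],[0,0,0]]
    - [[-0.365,-0.88,0],[0,0,0]]
    - [[-0.365,-0.88,0],[0,0,0]]

```text
clock: 28.05
tcp_pos: [0.5756, -0.0342, 0.2259]
orientation: [-0.236, -3.129, 0.008]
contact_force: [-0.7, 1.2, -4.6]
grip_width: 0.0676
gripper_force: 54.6
```

```bash
python3 - <<'E'
from plan import *
im,D=r.grab_frame("top"); cv2.imwrite("pics/c10.png",cv2.resize(im[110:260,220:400,::-1],None,fx=4,fy=4))
t=cw(-.01,-.06); print(t)
plan([(*t,.10,81.4),(*t,.017,81.4,.025)],2)
E
```

```text
[ 0.5765605  -0.03583661]
t 28.1 tcp [ 0.5758 -0.0331  0.2261] w 0.0675 F [-0.1  0.2 -5.1]
9
[[[-0.002,-0.003,0.168],[-0.001,-0.001,0.0]],[[-0.004,-0.005,0.336],[-0.002,-0.001,0.001]],[[-0.006,-0.008,0.505],[-0.003,-0.002,0.001]],[[-0.007,-0.007,0.588],[-0.003,-0.002,0.001]],[[-0.007,-0.007,0.671],[-0.003,-0.002,0.001]],[[-0.007,-0.007,0.754],[-0.003,-0.002,0.001]],[[-0.007,-0.006,0.837],[-0.003,-0.002,0.001]],[[-0.007,-0.006,0.837],[-0.003,-0.002,0.001]],[[-0.007,-0.006,0.837],[-0.003,-0.002,0.001]]]
```

View pics/c10.png

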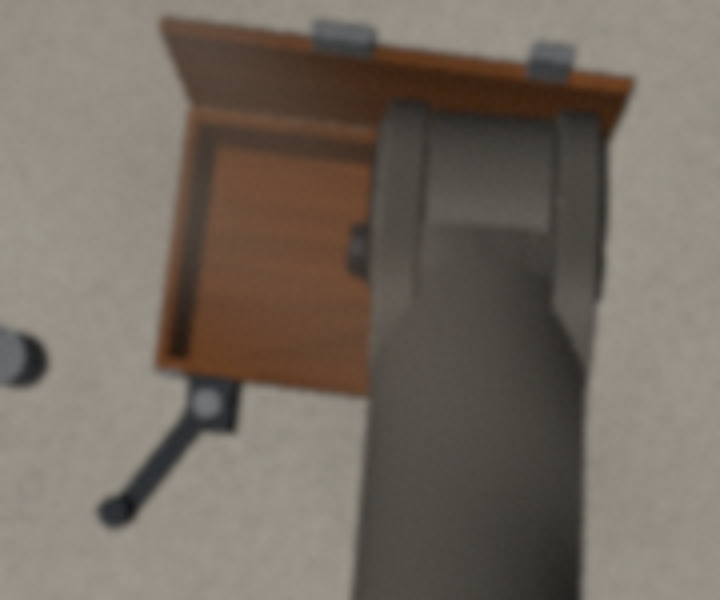

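The top view shows the lid leaning back past upright, the wrist clear of it, and the gripper over the right half of the case. Lowering.

Call:
servo_tool:
  commands:
    - [[-0.005,-0.007,0.14],[0,0,0]]
    - [[-0.005,-0.007,0.28],[0,0,0]]
    - [[-0.005,-0.007,0.4],[0,0,0]]
    - [[-0.005,-0.007,0.5],[0,0,0]]
    - [[-0.005,-0.007,0.6],[0,0,0]]
    - [[-0.005,-0.007,0.7],[0,0,0]]
    - [[-0.005,-0.007,0.78],[0,0,0]]
    - [[-0.005,-0.007,0.815],[0,0,0]]
    - [[-0.005,-0.007,0.835],[0,0,0]]
    - [[-0.005,-0.007,0.835],[0,0,0]]
    - [[-0.005,-0.007,0.835],[0,0,0]]

```text
clock: 29.2
tcp_pos: [0.5783, -0.0359, 0.0197]
orientation: [0.233, 3.132, -0.006]
contact_force: [0.3, 3.5, -6.3]
grip_width: 0.0675
gripper_force: 54.7
```

Call:
servo_tool:
  commands:
    - [[0,0,0.008],[0,0,0]]
    - [[0,0,0.016],[0,0,0]]
    - [[0,0,0.02],[0,0,0]]
    - [[0,0,0.02],[0,0,0]]

```text
clock: 29.6
tcp_pos: [0.579, -0.0358, 0.0177]
orientation: [0.233, 3.131, -0.003]
contact_force: [-8.9, 6.5, 27.7]
grip_width: 0.0677
gripper_force: 57.5
```

Touched the floor. Release, lift, and head for the jigger, turning the tool to close along case x.

Call:
servo_tool:
  commands:
    - [[0,0,-0.006],[0,0,0]]
    - [[0,0,-0.006],[0,0,0]]
    - [[0,0,-0.006],[0,0,0]]
    - [[0,0,-0.006],[0,0,0]]
    - [[0,0,-0.1],[0,0,0]]
    - [[0,0,-0.25],[0,0,0]]
    - [[0,0,-0.45],[0,0,0]]
    - [[0,0,-0.65],[0,0,0]]
    - [[0,0,-0.75],[0,0,0]]
    - [[0,0,-0.75],[0,0,0]]
  claw: 0

```text
clock: 30.6
tcp_pos: [0.5813, -0.0375, 0.2073]
orientation: [0.236, 3.122, -0.005]
contact_force: [0.0, -0.9, -0.6]
grip_width: 0.0851
gripper_force: 0.0
```

```bash
python3 - <<'E'
from plan import *
print(r.get_obs()["joints"])
plan([(.543,.2765,.2,171.4)],1)
plan([(.543,.2765,.2,-8.6)],1)
E
```

```text
[-0.37975125  0.34244907  0.42379205  1.82177749 -0.16015801  1.0009442
  1.52733647]
t 30.6 tcp [ 0.5813 -0.0375  0.2073] w 0.0851 F [ 0.  -0.9 -0.6]
12
[[[0.031,0.111,0.002],[-0.001,0.0,-0.091]],[[0.062,0.222,0.004],[-0.001,0.001,-0.182]],[[0.093,0.332,0.006],[-0.002,0.001,-0.273]],[[0.124,0.443,0.008],[-0.002,0.002,-0.364]],[[0.155,0.554,0.01],[-0.003,0.002,-0.455]],[[0.186,0.665,0.012],[-0.004,0.002,-0.546]],[[0.217,0.775,0.014],[-0.004,0.003,-0.637]],[[0.248,0.886,0.016],[-0.005,0.003,-0.728]],[[0.279,0.997,0.018],[-0.005,0.003,-0.819]],[[0.31,1.108,0.021],[-0.006,0.004,-0.91]],[[0.341,1.219,0.023],[-0.007,0.004,-1.001]],[[0.341,1.219,0.023],[-0.007,0.004,-1.001]]]
t 30.6 tcp [ 0.5813 -0.0375  0.2073] w 0.0851 F [ 0.  -0.9 -0.6]
12
[[[0.031,0.111,0.002],[0.0,0.001,0.091]],[[0.062,0.222,0.004],[0.001,0.001,0.182]],[[0.093,0.332,0.006],[0.001,0.002,0.273]],[[0.124,0.443,0.008],[0.002,0.002,0.363]],[[0.155,0.554,0.01],[0.002,0.003,0.454]],[[0.186,0.665,0.012],[0.002,0.004,0.545]],[[0.217,0.775,0.014],[0.003,0.004,0.636]],[[0.248,0.886,0.016],[0.003,0.005,0.727]],[[0.279,0.997,0.018],[0.003,0.005,0.818]],[[0.31,1.108,0.021],[0.004,0.006,0.909]],[[0.341,1.219,0.023],[0.004,0.007,0.999]],[[0.341,1.219,0.023],[0.004,0.007,0.999]]]
```

Call:
servo_tool:
  commands:
    - [[0.06,0.11,-0.05],[0,0,0]]
    - [[0.09,0.25,-0.05],[0,0,0.09]]
    - [[0.12,0.4,-0.05],[0,0,0.18]]
    - [[0.15,0.55,-0.05],[0,0,0.27]]
    - [[0.19,0.66,-0.05],[0,0,0.36]]
    - [[0.22,0.78,0],[0,0,0.45]]
    - [[0.25,0.89,0],[0,0,0.54]]
    - [[0.28,1.0,0],[0,0,0.63]]
    - [[0.28,1.0,0],[0,0,0.72]]
    - [[0.28,1.0,0],[0,0,0.81]]
    - [[0.28,1.0,0],[0,0,0.9]]
    - [[0.28,1.0,0],[0,0,1.0]]
    - [[0.28,1.0,0],[0,0,1.0]]
    - [[0.28,1.0,0],[0,0,1.0]]
  claw: 0.15

```text
clock: 32.0
tcp_pos: [0.5458, 0.2211, 0.2001]
orientation: [2.375, 2.051, -0.006]
contact_force: [-0.8, -0.0, 0.4]
grip_width: 0.0727
gripper_force: 0.0
```

```bash
python3 - <<'E'
from plan import *
from meas import *
im,D=r.grab_frame("scene"); S=cloud("scene",D); S[S[...,2]>.11]=np.nan
print("jig",show(S,(.543,.2765)))
im,D=r.grab_frame("top"); P=cloud("top",D); P[P[...,2]>.12]=np.nan
t=cw(-.01,-.06); print("stack",t,show(P,t,.045,.03))
plan([(.543,.2765,.14,-8.6),(.543,.2765,.035,-8.6,.03)],2)
E
```

```text
jig (292, np.float64(0.09441692352579423), 0.5430169105529785, 0.27447372674942017, 0.04743710160255432)
stack [ 0.5766 -0.0358] (500, np.float64(0.10051151289355613), 0.573726236820221, -0.031575217843055725, 0.04269186779856682)
t 32.1 tcp [0.5458 0.2212 0.2002] w 0.0727 F [-1.   0.8  0. ]
8
[[[0.109,-0.022,0.12],[0.0,0.002,0.001]],[[0.218,-0.044,0.24],[0.0,0.003,0.002]],[[0.219,-0.044,0.345],[0.0,0.003,0.002]],[[0.219,-0.044,0.45],[0.0,0.003,0.002]],[[0.22,-0.044,0.555],[0.0,0.003,0.002]],[[0.22,-0.044,0.66],[0.0,0.003,0.002]],[[0.22,-0.044,0.66],[0.0,0.003,0.002]],[[0.22,-0.044,0.66],[0.0,0.003,0.002]]]
```

Call:
servo_tool:
  commands:
    - [[0.11,-0.022,0.1],[0,0,0]]
    - [[0.215,-0.044,0.2],[0,0,0]]
    - [[0.215,-0.044,0.24],[0,0,0]]
    - [[0.215,-0.044,0.35],[0,0,0]]
    - [[0.215,-0.044,0.45],[0,0,0]]
    - [[0.215,-0.044,0.56],[0,0,0]]
    - [[0.215,-0.044,0.66],[0,0,0]]
    - [[0.215,-0.044,0.66],[0,0,0]]
    - [[0.215,-0.044,0.66],[0,0,0]]

```text
clock: 33.0
tcp_pos: [0.5431, 0.2749, 0.0355]
orientation: [2.379, 2.047, -0.006]
contact_force: [0.2, -0.4, 0.6]
grip_width: 0.0726
gripper_force: 0.0
```

Call:
servo_tool:
  commands:
    - [[0,0,0],[0,0,0]]
    - [[0,0,0],[0,0,0]]
    - [[0,0,0],[0,0,0]]
    - [[0,0,0],[0,0,0]]
    - [[0,0,0],[0,0,0]]
    - [[0,0,-0.1],[0,0,0]]
    - [[0,0,-0.28],[0,0,0]]
    - [[0,0,-0.46],[0,0,0]]
    - [[0,0,-0.64],[0,0,0]]
    - [[0,0,-0.74],[0,0,0]]
    - [[0,0,-0.74],[0,0,0]]
    - [[0,0,-0.74],[0,0,0]]
  claw: 1
  squeeze: 30

```text
clock: 34.2
tcp_pos: [0.5426, 0.2765, 0.2202]
orientation: [2.379, 2.048, -0.004]
contact_force: [-0.5, -0.3, -1.3]
grip_width: 0.0405
gripper_force: 30.7
```

```bash
python3 - <<'E'
from plan import *
from meas import *
im,D=r.grab_frame("scene"); S=cloud("scene",D)
p=np.array(r.get_obs()["tcp_pos"])
q=S[(np.hypot(S[...,0]-p[0],S[...,1]-p[1])<.03)&(S[...,2]>.08)]; print("low",np.percentile(q[:,2],[0,1,3,10]),p)
t=cw(-.01,.088); print(t)
plan([(*t,p[2],-8.6),(*t,.11,-8.6),(*t,.047,-8.6,.025)],2)
E
```

```text
low [0.1854 0.1888 0.1929 0.2068] [0.5419 0.2763 0.2191]
[0.5986 0.1105]
t 34.25 tcp [0.5419 0.2763 0.2191] w 0.0407 F [-0.5 -0.3 -1.2]
12
[[[-0.155,0.081,0.001],[-0.0,0.001,0.0]],[[-0.311,0.161,0.001],[-0.0,0.002,0.0]],[[-0.466,0.242,0.002],[-0.001,0.003,0.0]],[[-0.622,0.323,0.003],[-0.001,0.003,0.001]],[[-0.621,0.323,0.148],[-0.001,0.003,0.001]],[[-0.62,0.323,0.294],[-0.001,0.003,0.001]],[[-0.62,0.323,0.439],[-0.001,0.003,0.001]],[[-0.619,0.324,0.523],[-0.001,0.003,0.001]],[[-0.619,0.324,0.607],[-0.001,0.003,0.001]],[[-0.618,0.324,0.691],[-0.001,0.003,0.001]],[[-0.618,0.324,0.691],[-0.001,0.003,0.001]],[[-0.618,0.324,0.691],[-0.001,0.003,0.001]]]
```

Call:
servo_tool:
  commands:
    - [[-0.155,0.08,0],[0,0,0]]
    - [[-0.31,0.16,0],[0,0,0]]
    - [[-0.465,0.24,0],[0,0,0]]
    - [[-0.62,0.323,0],[0,0,0]]
    - [[-0.62,0.323,0],[0,0,0]]
    - [[-0.62,0.323,0.15],[0,0,0]]
    - [[-0.62,0.323,0.29],[0,0,0]]
    - [[-0.62,0.323,0.42],[0,0,0]]
    - [[-0.62,0.323,0.52],[0,0,0]]
    - [[-0.62,0.323,0.6],[0,0,0]]
    - [[-0.62,0.323,0.66],[0,0,0]]
    - [[-0.62,0.323,0.69],[0,0,0]]
    - [[-0.62,0.323,0.69],[0,0,0]]
    - [[-0.62,0.323,0.69],[0,0,0]]

```text
clock: 35.65
tcp_pos: [0.5999, 0.1103, 0.0488]
orientation: [2.379, 2.047, -0.005]
contact_force: [0.3, -0.2, -0.6]
grip_width: 0.0407
gripper_force: 30.8
```

Call:
servo_tool:
  commands:
    - [[0,0,0.006],[0,0,0]]
    - [[0,0,0.01],[0,0,0]]
    - [[0,0,0.01],[0,0,0]]

```text
clock: 35.95
tcp_pos: [0.5997, 0.1104, 0.0462]
orientation: [2.379, 2.047, -0.005]
contact_force: [-0.2, -0.4, -1.8]
grip_width: 0.041
gripper_force: 30.8
```

Call:
servo_tool:
  commands:
    - [[0,0,0.006],[0,0,0]]
    - [[0,0,0.009],[0,0,0]]
    - [[0,0,0.009],[0,0,0]]
    - [[0,0,0.009],[0,0,0]]

```text
clock: 36.35
tcp_pos: [0.6, 0.1103, 0.0447]
orientation: [2.379, 2.047, -0.004]
contact_force: [-2.5, -0.3, 8.5]
grip_width: 0.0411
gripper_force: 31.0
```

Call:
servo_tool:
  commands:
    - [[0,0,-0.006],[0,0,0]]
    - [[0,0,-0.006],[0,0,0]]
    - [[0,0,-0.006],[0,0,0]]
    - [[0,0,-0.1],[0,0,0]]
    - [[0,0,-0.25],[0,0,0]]
    - [[0,0,-0.45],[0,0,0]]
    - [[0,0,-0.65],[0,0,0]]
    - [[0,-0.05,-0.72],[0,0,0]]
    - [[-0.15,-0.15,-0.72],[0,0,0]]
    - [[-0.33,-0.2,-0.72],[0,0,0]]
    - [[-0.51,-0.24,-0.72],[0,0,0]]
    - [[-0.69,-0.24,-0.72],[0,0,0]]
    - [[-0.87,-0.24,-0.72],[0,0,0]]
    - [[-0.98,-0.24,-0.72],[0,0,0]]
    - [[-0.98,-0.24,-0.72],[0,0,0]]
  claw: 0.25

```text
clock: 37.85
tcp_pos: [0.5024, -0.1271, 0.2251]
orientation: [2.386, 2.037, -0.006]
contact_force: [-0.9, -1.4, -0.1]
grip_width: 0.0641
gripper_force: 0.0
```

Call:
servo_tool:
  commands:
    - [[-0.15,0,0],[0,0,0]]
    - [[-0.33,0,0],[0,0,0]]
    - [[-0.51,0,0],[0,0,0]]
    - [[-0.69,0,0],[0,0,0]]
    - [[-0.87,0,0],[0,0,0]]
    - [[-0.98,0,0],[0,0,0]]
    - [[-0.98,0,0],[0,0,0]]
    - [[-0.98,0,0],[0,0,0]]

```text
clock: 38.65
tcp_pos: [0.4674, -0.364, 0.2253]
orientation: [2.38, 2.047, -0.006]
contact_force: [0.1, -0.0, -0.2]
grip_width: 0.0637
gripper_force: 0.0
```

```bash
python3 - <<'E'
from plan import *
from meas import *
im,D=r.grab_frame("top"); P=cloud("top",D); P[P[...,2]>.125]=np.nan
t=cw(-.01,-.06); j=cw(-.01,.088)
print("stack",t,show(P,t,.045,.03)); print("jig",j,show(P,j,.035,.03))
print("bot",show(P,(.458,-.4155)))
im,D=r.grab_frame("scene"); S=cloud("scene",D); S[S[...,2]>.12]=np.nan; print("bot S",show(S,(.458,-.4155)))
b=(.458,-.4155)
plan([(*b,.17,-8.6),(*b,.015,-8.6,.03)],2)
E
```

```text
stack [ 0.5766 -0.0358] (502, np.float64(0.10066729597921685), 0.5740855932235718, -0.03108406811952591, 0.043571680784225464)
jig [0.5986 0.1105] (209, np.float64(0.1032092609451162), 0.5993978977203369, 0.11054927110671997, 0.041807882487773895)
bot (211, np.float64(0.10002896209894785), 0.4576765298843384, -0.4110863506793976, 0.021556178107857704)
bot S (330, np.float64(0.10158946908790187), 0.4580829441547394, -0.419091135263443, 0.03122078627347946)
t 38.75 tcp [ 0.4682 -0.3626  0.2254] w 0.064 F [-0.2  0.7  0.2]
10
[[[-0.107,-0.005,0.111],[-0.0,0.001,0.001]],[[-0.214,-0.009,0.222],[-0.0,0.002,0.002]],[[-0.214,-0.009,0.326],[-0.0,0.002,0.002]],[[-0.214,-0.009,0.429],[-0.0,0.002,0.002]],[[-0.213,-0.009,0.532],[-0.0,0.002,0.002]],[[-0.213,-0.009,0.636],[-0.0,0.002,0.002]],[[-0.213,-0.009,0.739],[-0.0,0.002,0.002]],[[-0.212,-0.009,0.842],[-0.0,0.002,0.002]],[[-0.212,-0.009,0.842],[-0.0,0.002,0.002]],[[-0.212,-0.009,0.842],[-0.0,0.002,0.002]]]
```

Call:
servo_tool:
  commands:
    - [[-0.11,-0.01,0.1],[0,0,0]]
    - [[-0.213,-0.01,0.2],[0,0,0]]
    - [[-0.213,-0.01,0.24],[0,0,0]]
    - [[-0.213,-0.01,0.36],[0,0,0]]
    - [[-0.213,-0.01,0.48],[0,0,0]]
    - [[-0.213,-0.01,0.6],[0,0,0]]
    - [[-0.213,-0.01,0.72],[0,0,0]]
    - [[-0.213,-0.01,0.83],[0,0,0]]
    - [[-0.213,-0.01,0.83],[0,0,0]]
    - [[-0.213,-0.01,0.83],[0,0,0]]

```text
clock: 39.75
tcp_pos: [0.4576, -0.4166, 0.0191]
orientation: [2.378, 2.05, -0.005]
contact_force: [-0.0, 0.0, 0.3]
grip_width: 0.0639
gripper_force: 0.0
```

Call:
servo_tool:
  commands:
    - [[0,0,0],[0,0,0]]
    - [[0,0,0],[0,0,0]]
    - [[0,0,0],[0,0,0]]
    - [[0,0,0],[0,0,0]]
    - [[0,0,0],[0,0,0]]
    - [[0,0,-0.1],[0,0,0]]
    - [[0,0,-0.28],[0,0,0]]
    - [[0,0,-0.46],[0,0,0]]
    - [[0,0,-0.64],[0,0,0]]
    - [[0,0,-0.8],[0,0,0]]
    - [[0,0,-0.8],[0,0,0]]
    - [[0,0,-0.8],[0,0,0]]
  claw: 1
  squeeze: 35

```text
clock: 40.95
tcp_pos: [0.457, -0.4168, 0.2195]
orientation: [2.378, 2.046, -0.003]
contact_force: [0.1, -0.0, -2.5]
grip_width: 0.0411
gripper_force: 36.4
```

```bash
python3 - <<'E'
from plan import *
from meas import *
im,D=r.grab_frame("scene"); S=cloud("scene",D)
p=np.array(r.get_obs()["tcp_pos"])
q=S[(np.hypot(S[...,0]-p[0],S[...,1]-p[1])<.03)&(S[...,2]>.08)]; print("low",np.percentile(q[:,2],[0,1,3,10]),p)
t=cw(-.01,.024); print(t)
plan([(*t,p[2],-8.6)],2)
E
```

```text
low [0.1998 0.2031 0.2068 0.2202] [ 0.4565 -0.4161  0.218 ]
[0.5891 0.0472]
t 41.0 tcp [ 0.4565 -0.4161  0.218 ] w 0.0412 F [-0.3  0.5 -3.1]
13
[[[0.174,0.023,-0.001],[-0.0,0.0,0.0]],[[0.348,0.045,-0.001],[-0.0,0.0,0.0]],[[0.521,0.068,-0.002],[-0.0,0.001,0.0]],[[0.695,0.09,-0.003],[-0.0,0.001,0.0]],[[0.869,0.113,-0.003],[-0.0,0.001,0.0]],[[1.043,0.136,-0.004],[-0.0,0.001,0.0]],[[1.216,0.158,-0.004],[-0.0,0.001,0.0]],[[1.39,0.181,-0.005],[-0.0,0.002,0.0]],[[1.564,0.203,-0.006],[-0.0,0.002,0.0]],[[1.738,0.226,-0.006],[-0.0,0.002,0.0]],[[1.911,0.249,-0.007],[-0.0,0.002,0.0]],[[1.911,0.249,-0.007],[-0.0,0.002,0.0]],[[1.911,0.249,-0.007],[-0.0,0.002,0.0]]]
```

Call:
servo_tool:
  commands:
    - [[0.17,0.02,0],[0,0,0]]
    - [[0.34,0.04,0],[0,0,0]]
    - [[0.51,0.07,0],[0,0,0]]
    - [[0.68,0.09,0],[0,0,0]]
    - [[0.85,0.11,0],[0,0,0]]
    - [[0.95,0.12,0],[0,0,0]]
    - [[0.95,0.12,0],[0,0,0]]

```text
clock: 41.7
tcp_pos: [0.5223, -0.1808, 0.2152]
orientation: [-2.372, -2.058, 0.007]
contact_force: [-0.6, -0.5, -1.8]
grip_width: 0.0407
gripper_force: 36.4
```

Call:
servo_tool:
  commands:
    - [[0.17,0.02,0],[0,0,0]]
    - [[0.34,0.04,0],[0,0,0]]
    - [[0.51,0.07,0],[0,0,0]]
    - [[0.68,0.09,0],[0,0,0]]
    - [[0.85,0.11,0],[0,0,0]]
    - [[0.96,0.128,0],[0,0,0]]
    - [[0.96,0.128,0],[0,0,0]]
    - [[0.96,0.128,0],[0,0,0]]

```text
clock: 42.5
tcp_pos: [0.5885, 0.0455, 0.2149]
orientation: [2.379, 2.048, -0.01]
contact_force: [-0.2, -1.0, -2.3]
grip_width: 0.0408
gripper_force: 36.4
```

```bash
python3 - <<'E'
from plan import *
t=cw(-.01,.024)
plan([(*t,.09,-8.6),(*t,.031,-8.6,.025)],2)
E
```

```text
t 42.5 tcp [0.5885 0.0455 0.2149] w 0.0408 F [-0.2 -1.  -2.3]
8
[[[0.004,0.001,0.166],[-0.001,0.001,0.0]],[[0.007,0.002,0.333],[-0.001,0.003,0.0]],[[0.011,0.003,0.499],[-0.002,0.004,0.001]],[[0.011,0.003,0.578],[-0.002,0.004,0.001]],[[0.012,0.003,0.657],[-0.002,0.004,0.001]],[[0.012,0.003,0.735],[-0.002,0.004,0.001]],[[0.012,0.003,0.735],[-0.002,0.004,0.001]],[[0.012,0.003,0.735],[-0.002,0.004,0.001]]]
```

Call:
servo_tool:
  commands:
    - [[0.008,0,0.15],[0,0,0]]
    - [[0.008,0,0.3],[0,0,0]]
    - [[0.008,0,0.42],[0,0,0]]
    - [[0.008,0,0.52],[0,0,0]]
    - [[0.008,0,0.62],[0,0,0]]
    - [[0.008,0,0.7],[0,0,0]]
    - [[0.008,0,0.74],[0,0,0]]
    - [[0.008,0,0.748],[0,0,0]]
    - [[0.008,0,0.748],[0,0,0]]

```text
clock: 43.4
tcp_pos: [0.5896, 0.0461, 0.0297]
orientation: [2.38, 2.045, -0.006]
contact_force: [0.8, 0.7, -2.4]
grip_width: 0.0409
gripper_force: 36.0
```

Call:
servo_tool:
  commands:
    - [[0,0,0.005],[0,0,0]]
    - [[0,0,0.008],[0,0,0]]
    - [[0,0,0.008],[0,0,0]]

```text
clock: 43.7
tcp_pos: [0.5901, 0.0472, 0.0284]
orientation: [2.378, 2.047, -0.003]
contact_force: [-2.6, -0.9, 4.7]
grip_width: 0.0409
gripper_force: 36.5
```

Call:
servo_tool:
  commands:
    - [[0,0,0],[0,0,0]]
    - [[0,0,0],[0,0,0]]
    - [[0,0,0],[0,0,0]]
    - [[0,0,-0.1],[0,0,0]]
    - [[0,0,-0.25],[0,0,0]]
    - [[0,0,-0.45],[0,0,0]]
    - [[0,0,-0.65],[0,0,0]]
    - [[0,0,-0.83],[0,0,0]]
    - [[0,0,-0.98],[0,0,0]]
    - [[0,0,-0.98],[0,0,0]]
  claw: 0.3

```text
clock: 44.7
tcp_pos: [0.5927, 0.0479, 0.2778]
orientation: [2.376, 2.044, 0.008]
contact_force: [-0.5, -0.2, 0.1]
grip_width: 0.0599
gripper_force: 0.0
```

Call:
servo_tool:
  commands:
    - [[0,0,-0.15],[0,0,-0.09]]
    - [[0,0,-0.3],[0,0,-0.18]]
    - [[0,0,-0.4],[0,0,-0.27]]
    - [[0,0,-0.4],[0,0,-0.36]]
    - [[0,0,-0.4],[0,0,-0.45]]
    - [[0,0,-0.4],[0,0,-0.54]]
    - [[0,0,-0.4],[0,0,-0.63]]
    - [[0,0,-0.4],[0,0,-0.72]]
    - [[0,0,-0.4],[0,0,-0.81]]
    - [[0,0,-0.4],[0,0,-0.9]]
    - [[0,0,-0.4],[0,0,-1.0]]
    - [[0,0,-0.4],[0,0,-1.0]]

```text
clock: 45.9
tcp_pos: [0.5894, 0.0487, 0.3715]
orientation: [-0.232, -3.132, 0.007]
contact_force: [-0.0, 0.3, 0.5]
grip_width: 0.0597
gripper_force: 0.0
```

```bash
python3 - <<'E'
from plan import *
from meas import *
im,D=r.grab_frame("top"); P=cloud("top",D); T=P.copy(); P[P[...,2]>.125]=np.nan
for n,t in dict(stack=cw(-.01,-.06),jig=cw(-.01,.088),bot=cw(-.01,.024)).items(): print(n,t,show(P,t,.033 if n!="stack" else .045,.03))
im,D=r.grab_frame("scene"); S=cloud("scene",D)
c=cw(.10,-.085)
for Q,nm in ((T,"top"),(S,"sc")):
    d=Q[...,:2]-C; a=d@ux; b=d@uy
    m=(abs(b+.085)<.012)&(a>.05)&(a<.2)&(Q[...,2]>.28)&(Q[...,2]<.4); q=Q[m]
    if len(q): print(nm,len(q),"case x",np.percentile(a[m],[5,50,95]),"z",np.percentile(q[:,2],[5,50,95]))
    m=(abs(b+.03)<.03)&(a>.085)&(a<.2)&(Q[...,2]>.15)&(Q[...,2]<.28)
    if m.sum()>20: print("lid line",np.polyfit(Q[m][:,2],a[m],1),m.sum())
plan([(.6958,-.0788,.365,81.4),(.6958,-.0788,.28,81.4,.03)],2)
E
```

```text
stack [ 0.5766 -0.0358] (492, np.float64(0.09992099265990399), 0.5742135643959045, -0.03162044286727905, 0.04292154312133789)
jig [0.5986 0.1105] None
bot [0.5891 0.0472] None
top 120 case x [0.099  0.1028 0.1116] z [0.2874 0.3248 0.3389]
lid line [0.0894 0.0737] 331
sc 201 case x [0.1066 0.1114 0.1152] z [0.2838 0.3112 0.3374]
lid line [0.0861 0.0841] 853
t 46.0 tcp [0.5895 0.0487 0.3718] w 0.0595 F [-1.   0.7  0.1]
9
[[[-0.125,-0.11,0.007],[-0.001,-0.0,-0.001]],[[-0.249,-0.219,0.014],[-0.002,-0.0,-0.001]],[[-0.374,-0.329,0.022],[-0.002,-0.0,-0.002]],[[-0.498,-0.439,0.029],[-0.003,-0.001,-0.002]],[[-0.498,-0.438,0.142],[-0.003,-0.001,-0.002]],[[-0.498,-0.438,0.255],[-0.003,-0.001,-0.002]],[[-0.498,-0.437,0.369],[-0.003,-0.001,-0.002]],[[-0.498,-0.437,0.369],[-0.003,-0.001,-0.002]],[[-0.498,-0.437,0.369],[-0.003,-0.001,-0.002]]]
```

Call:
servo_tool:
  commands:
    - [[-0.12,-0.11,0],[0,0,0]]
    - [[-0.24,-0.22,0],[0,0,0]]
    - [[-0.36,-0.33,0],[0,0,0]]
    - [[-0.473,-0.441,0],[0,0,0]]
    - [[-0.473,-0.441,0],[0,0,0]]
    - [[-0.473,-0.441,0],[0,0,0]]

```text
clock: 46.6
tcp_pos: [0.6903, -0.0789, 0.3719]
orientation: [-0.242, -3.131, 0.009]
contact_force: [-0.2, -0.1, -0.3]
grip_width: 0.0598
gripper_force: 0.0
```

```bash
python3 - <<'E'
from plan import *
from meas import *
im,D=r.grab_frame("top"); cv2.imwrite("pics/c11.png",cv2.resize(im[110:260,220:400,::-1],None,fx=4,fy=4)); P=cloud("top",D); P[P[...,2]>.125]=np.nan
for n,t in dict(stack=cw(-.01,-.06),jig=cw(-.01,.088),bot=cw(-.01,.024)).items(): print(n,t,show(P,t,.033 if n!="stack" else .045,.03))
plan([(.690,-.078,.281,81.4,.03)],2)
E
```

```text
stack [ 0.5766 -0.0358] None
jig [0.5986 0.1105] (209, np.float64(0.10345822414101562), 0.5991755723953247, 0.11048479378223419, 0.041402824223041534)
bot [0.5891 0.0472] (212, np.float64(0.11143160933101832), 0.589685320854187, 0.04986395686864853, 0.02420804090797901)
t 46.65 tcp [ 0.6902 -0.0775  0.3723] w 0.0601 F [0.6 0.3 0.1]
6
[[[0.0,-0.0,0.091],[-0.001,-0.0,-0.0]],[[0.0,-0.0,0.183],[-0.001,-0.0,-0.0]],[[0.0,-0.0,0.274],[-0.002,-0.0,-0.001]],[[0.0,-0.001,0.365],[-0.003,-0.001,-0.001]],[[0.0,-0.001,0.365],[-0.003,-0.001,-0.001]],[[0.0,-0.001,0.365],[-0.003,-0.001,-0.001]]]
```

Call:
servo_tool:
  commands:
    - [[0,0,0.09],[0,0,0]]
    - [[0,0,0.18],[0,0,0]]
    - [[0,0,0.27],[0,0,0]]
    - [[0,0,0.365],[0,0,0]]
    - [[0,0,0.365],[0,0,0]]

```text
clock: 47.15
tcp_pos: [0.688, -0.0756, 0.2783]
orientation: [-0.232, -3.127, 0.006]
contact_force: [0.3, 1.0, -0.3]
grip_width: 0.0596
gripper_force: 0.0
```

Call:
servo_tool:
  commands:
    - [[0,0,0],[0,0,0]]
    - [[0,0,0],[0,0,0]]
    - [[0,0,0],[0,0,0]]
    - [[0,0,0],[0,0,0]]
    - [[0,0,0],[0,0,0]]
  claw: 1
  squeeze: 25

```text
clock: 47.65
tcp_pos: [0.691, -0.0781, 0.2836]
orientation: [0.234, 3.13, -0.006]
contact_force: [-2.4, 1.8, 6.4]
grip_width: 0.0235
gripper_force: 28.6
```

```bash
python3 - <<'E'
from plan import *
o=r.get_obs(); p=np.array(o["tcp_pos"])
rad=np.hypot(.198,.005); a0=np.arctan2(.005,.198)
h=np.array([*cw(.085,-.085),.124]); X=np.array([*ux,0]); Z=np.array([0,0,1.])
A=lambda a: h+rad*(-np.cos(a+a0)*X+np.sin(a+a0)*Z)+[0,0,-.0408]
for a in (1.6,1.66,1.7): print(a,A(a)-p)
a1=1.66; off=p-A(a1); end=np.array([.4689,-.0450,.0882]); offE=end-A(0)
W=[]
for a in np.linspace(a1,0,18)[1:]: W.append((*(A(a)+off*a/a1+offE*(1-a/a1)),81.4,.05))
plan(W,1)
E
```

```text
1.6 [-0.01356039  0.0017764  -0.00258544]
1.66 [-1.85323206e-03  1.00361908e-05 -3.58768901e-03]
1.7 [ 0.00590941 -0.00116118 -0.0046496 ]
t 47.65 tcp [ 0.691  -0.0781  0.2836] w 0.0235 F [-2.4  1.8  6.4]
18
[[[0.078,-0.0,-0.004],[-0.002,0.002,0.0]],[[0.156,-0.0,-0.001],[-0.002,0.002,0.0]],[[0.234,-0.0,0.009],[-0.002,0.002,0.0]],[[0.31,-0.0,0.027],[-0.002,0.002,0.0]],[[0.385,-0.0,0.053],[-0.002,0.002,0.0]],[[0.456,-0.0,0.085],[-0.002,0.002,0.0]],[[0.524,-0.0,0.124],[-0.002,0.002,0.0]],[[0.588,0.0,0.17],[-0.002,0.002,0.0]],[[0.648,0.0,0.221],[-0.002,0.002,0.0]],[[0.702,0.0,0.278],[-0.002,0.002,0.0]],[[0.75,0.0,0.34],[-0.002,0.002,0.0]],[[0.793,0.001,0.406],[-0.002,0.002,0.0]],[[0.829,0.001,0.476],[-0.002,0.002,0.0]],[[0.857,0.001,0.549],[-0.002,0.002,0.0]],[[0.879,0.001,0.624],[-0.002,0.002,0.0]],[[0.893,0.001,0.701],[-0.002,0.002,0.0]],[[0.9,0.001,0.779],[-0.002,0.002,0.0]],[[0.9,0.001,0.779],[-0.002,0.002,0.0]]]
```

Call:
servo_tool:
  commands:
    - [[0.078,0,-0.004],[0,0,0]]
    - [[0.156,0,0],[0,0,0]]
    - [[0.234,0,0.009],[0,0,0]]
    - [[0.31,0,0.027],[0,0,0]]
    - [[0.385,0,0.053],[0,0,0]]
    - [[0.456,0,0.085],[0,0,0]]
    - [[0.524,0,0.124],[0,0,0]]
    - [[0.588,0,0.17],[0,0,0]]
    - [[0.648,0,0.221],[0,0,0]]
    - [[0.702,0,0.278],[0,0,0]]
    - [[0.75,0,0.34],[0,0,0]]
    - [[0.793,0,0.406],[0,0,0]]
    - [[0.829,0,0.476],[0,0,0]]
    - [[0.857,0,0.55],[0,0,0]]
    - [[0.879,0,0.624],[0,0,0]]
    - [[0.893,0,0.7],[0,0,0]]
    - [[0.9,0,0.765],[0,0,0]]
    - [[0.9,0,0.775],[0,0,0]]
    - [[0.9,0,0.782],[0,0,0]]
    - [[0.9,0,0.784],[0,0,0]]

```text
clock: 49.65
tcp_pos: [0.4694, -0.0451, 0.0864]
orientation: [0.234, 3.13, -0.006]
contact_force: [3.3, 3.9, 1.9]
grip_width: 0.0234
gripper_force: 27.8
```

Call:
servo_tool:
  commands:
    - [[0,0,0.01],[0,0,0]]
    - [[0,0,0.016],[0,0,0]]
    - [[0,0,0.016],[0,0,0]]

```text
clock: 49.95
tcp_pos: [0.4695, -0.0451, 0.0847]
orientation: [0.235, 3.13, -0.002]
contact_force: [-6.1, 5.6, 34.3]
grip_width: 0.0233
gripper_force: 31.5
```

```bash
cat > lid.py <<'E'
from plan import *
im,D=r.grab_frame("scene"); S=cloud("scene",D); d=S[...,:2]-C; a=d@ux; b=d@uy
m=(abs(a)<.075)&(abs(b)<.12)&(abs(S[...,2]-.134)<.04)
k=np.polyfit(a[m],S[m][:,2],1); print("lid slope",k,m.sum(),"z at x=-70",S[m&(a<-.06)][:,2].mean())
E
python3 lid.py
```

```text
lid slope [-0.00203085  0.13531199] 2839 z at x=-70 0.1357487093553015
```

Lid flat. Release it, then go around the latch post.

Call:
servo_tool:
  commands:
    - [[0,0,-0.01],[0,0,0]]
    - [[0,0,-0.01],[0,0,0]]
    - [[0,0,-0.01],[0,0,0]]
    - [[0,0,-0.15],[0,0,0]]
    - [[0,0,-0.33],[0,0,0]]
    - [[0,0,-0.51],[0,0,0]]
    - [[0,0,-0.62],[0,0,0]]
    - [[0.03,0.15,-0.62],[0,0,0]]
    - [[0.06,0.33,-0.62],[0,0,0]]
    - [[0.09,0.51,-0.62],[0,0,0]]
    - [[0.12,0.69,-0.62],[0,0,0]]
    - [[0.15,0.87,-0.62],[0,0,0]]
    - [[0.175,0.99,-0.62],[0,0,0]]
    - [[0.175,0.99,-0.62],[0,0,0]]
  claw: 0.3

```text
clock: 51.4
tcp_pos: [0.4599, 0.2111, 0.2345]
orientation: [-0.223, -3.132, 0.008]
contact_force: [-0.1, -1.8, -0.3]
grip_width: 0.0599
gripper_force: 0.0
```

Call:
servo_tool:
  commands:
    - [[0,0,0],[0,0,0]]
    - [[0,0,0],[0,0,0]]
    - [[0,0,0],[0,0,0]]
  claw: 1

```text
clock: 51.7
tcp_pos: [0.4614, 0.2046, 0.2353]
orientation: [-0.239, -3.132, 0.008]
contact_force: [0.3, 0.3, -0.3]
grip_width: 0.0169
gripper_force: 0.0
```

```bash
python3 - <<'E'
from plan import *
import lid
im,D=r.grab_frame("scene"); P=cloud("scene",D)
m=(np.hypot(P[...,0]-.44,P[...,1]-.18)<.04)&(P[...,2]>.158)&(P[...,2]<.2); q=P[m]; print("post",len(q),q.mean(0) if len(q) else 0)
for d in r.mark_of("scene","latch_post")[:2]: print(d["confidence"],d["uv"],ray("scene",d["uv"],.17))
pv=cw(-.103,.095)
def f(th,o):
    d=-uy*np.cos(th)-ux*np.sin(th); t=uy*np.sin(th)-ux*np.cos(th); return pv+.085*d+o*t
s=f(2.1,.036)
W=[(*s,.20,81.4),(*s,.139,81.4,.03)]
plan(W,2)
np.save("s.npy",s)
E
```

```text
lid slope [-0.00467183  0.13540888] 2838 z at x=-70 0.1361302030674071
post 70 [0.44770221 0.1819999  0.17943427]
0.49 [370.9, 174.0] [0.44998857 0.18627605 0.17      ]
t 51.85 tcp [0.4614 0.2054 0.2355] w 0.0002 F [0.  0.5 0.4]
6
[[[-0.006,0.031,0.142],[-0.003,0.0,-0.001]],[[-0.006,0.032,0.223],[-0.003,0.0,-0.001]],[[-0.006,0.032,0.305],[-0.003,0.0,-0.001]],[[-0.006,0.032,0.386],[-0.003,0.0,-0.001]],[[-0.006,0.032,0.386],[-0.003,0.0,-0.001]],[[-0.006,0.032,0.386],[-0.003,0.0,-0.001]]]
```

Call:
servo_tool:
  commands:
    - [[-0.01,0.045,0.1],[0,0,0]]
    - [[-0.01,0.045,0.2],[0,0,0]]
    - [[-0.01,0.045,0.3],[0,0,0]]
    - [[-0.01,0.045,0.386],[0,0,0]]
    - [[-0.01,0.045,0.386],[0,0,0]]
    - [[-0.01,0.045,0.386],[0,0,0]]

```text
clock: 52.45
tcp_pos: [0.4656, 0.2163, 0.1393]
orientation: [-0.236, -3.132, 0.008]
contact_force: [-0.4, 0.3, 0.6]
grip_width: -0.0001
gripper_force: 0.0
```

```bash
python3 - <<'E'
from plan import *
pv=cw(-.103,.095)
def f(th,o):
    d=-uy*np.cos(th)-ux*np.sin(th); t=uy*np.sin(th)-ux*np.cos(th); return pv+.085*d+o*t
plan([(*f(th,.0215),.139,81.4,.05) for th in np.linspace(2.1,-.03,16)],2)
E
```

```text
t 52.45 tcp [0.4656 0.2163 0.1393] w -0.0001 F [-0.4  0.3  0.6]
18
[[[0.033,-0.065,0.001],[-0.003,-0.0,-0.0]],[[0.065,-0.103,0.002],[-0.003,-0.0,-0.0]],[[0.092,-0.145,0.002],[-0.003,-0.0,-0.0]],[[0.112,-0.19,0.002],[-0.003,-0.0,-0.0]],[[0.126,-0.238,0.002],[-0.003,-0.0,-0.0]],[[0.132,-0.288,0.003],[-0.003,-0.0,-0.0]],[[0.132,-0.337,0.003],[-0.003,-0.0,-0.0]],[[0.125,-0.387,0.003],[-0.003,-0.0,-0.0]],[[0.111,-0.434,0.003],[-0.003,-0.0,-0.0]],[[0.09,-0.479,0.003],[-0.003,-0.0,-0.0]],[[0.063,-0.521,0.004],[-0.003,-0.0,-0.0]],[[0.03,-0.559,0.004],[-0.003,-0.0,-0.0]],[[-0.007,-0.591,0.004],[-0.003,-0.0,-0.0]],[[-0.049,-0.618,0.004],[-0.003,-0.0,-0.0]],[[-0.094,-0.639,0.004],[-0.003,-0.0,-0.0]],[[-0.142,-0.653,0.004],[-0.003,-0.0,-0.0]],[[-0.142,-0.653,0.004],[-0.003,-0.0,-0.0]],[[-0.142,-0.653,0.004],[-0.003,-0.0,-0.0]]]
```

Call:
servo_tool:
  commands:
    - [[0.033,-0.065,0],[0,0,0]]
    - [[0.065,-0.103,0],[0,0,0]]
    - [[0.092,-0.145,0],[0,0,0]]
    - [[0.112,-0.19,0],[0,0,0]]
    - [[0.126,-0.238,0],[0,0,0]]
    - [[0.132,-0.288,0],[0,0,0]]
    - [[0.132,-0.337,0],[0,0,0]]
    - [[0.125,-0.387,0],[0,0,0]]
    - [[0.111,-0.434,0],[0,0,0]]
    - [[0.09,-0.479,0],[0,0,0]]
    - [[0.063,-0.521,0],[0,0,0]]
    - [[0.03,-0.559,0],[0,0,0]]
    - [[-0.007,-0.591,0],[0,0,0]]
    - [[-0.049,-0.618,0],[0,0,0]]
    - [[-0.094,-0.639,0],[0,0,0]]
    - [[-0.142,-0.653,0],[0,0,0]]
    - [[-0.142,-0.653,0],[0,0,0]]
    - [[-0.142,-0.653,0],[0,0,0]]

```text
clock: 54.25
tcp_pos: [0.4752, 0.0494, 0.139]
orientation: [-0.235, -3.129, 0.009]
contact_force: [-3.5, 0.6, -0.1]
grip_width: 0.0
gripper_force: 1.9
```

Call:
servo_tool:
  commands:
    - [[0.04,0,0],[0,0,0]]
    - [[0.05,0,-0.12],[0,0,0]]
    - [[0.05,0,-0.3],[0,0,0]]
    - [[0.05,0,-0.48],[0,0,0]]
    - [[0.05,-0.15,-0.6],[0,0,0]]
    - [[0.05,-0.33,-0.6],[0,0,0]]
    - [[0.05,-0.5,-0.6],[0,0,0]]
    - [[0.05,-0.68,-0.6],[0,0,0]]
    - [[0.05,-0.85,-0.6],[0,0,0]]
    - [[0.05,-0.85,-0.6],[0,0,0]]
    - [[0.05,-0.85,-0.6],[0,0,0]]

```text
clock: 55.35
tcp_pos: [0.4321, -0.1583, 0.2908]
orientation: [0.239, 3.132, -0.007]
contact_force: [0.2, -0.7, -0.0]
grip_width: -0.0002
gripper_force: 0.0
```

```bash
python3 - <<'E'
from plan import *
import lid
im,D=r.grab_frame("scene"); P=cloud("scene",D); cv2.imwrite("pics/final.png",im[:,:,::-1])
s=cw(-.103,.095)-.085*uy
m=(np.hypot(P[...,0]-s[0],P[...,1]-s[1])<.06)&(P[...,2]>.158)&(P[...,2]<.2); q=P[m]; print("post",s,len(q),q.mean(0) if len(q) else 0)
print(r.get_obs()["tcp_pos"],r.get_obs()["contact_force"])
E
```

```text
lid slope [-0.00527304  0.1353979 ] 2854 z at x=-70 0.13615189373526435
post [0.49504462 0.04725468] 78 [0.50032014 0.04487913 0.17959526]
[ 0.43253926 -0.15649113  0.29061505] [-0.085115    0.68387195 -0.39336222]
```

View pics/final.png

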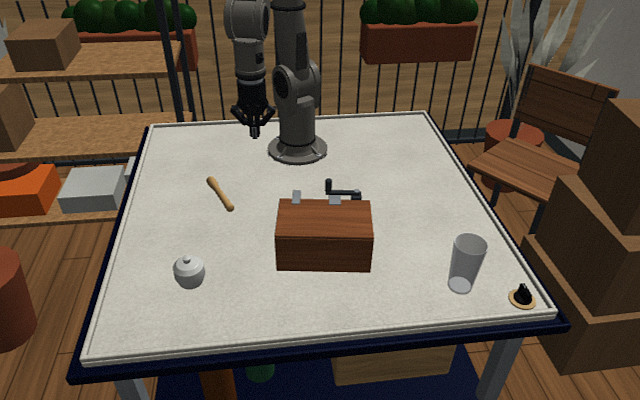

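The lid is shut, the latch is home over its keeper at (343,190), and the sugar pot at (189,271) is unmoved. Handing in.

```bash
python3 -c "
from bench import r
print(r.hand_in())"
```

```text
the job is handed in; nothing more can be done
None
```

I packed the three cups nested in the case with the jigger and bottle upright beside them, shut the lid, swung the latch home, left the sugar pot alone and handed the job in at about 55 s; no verdict came back.

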